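# Lock away the hanging medicine bins after the round

## Robot

A 7-joint arm with a two-finger parallel gripper is mounted at the origin on a cart in front of the work surface, level with it; the furniture and walls round the work are solid. World frame = base frame: x ahead of the robot, y to its left, z up, the work surface at z = 0. Lengths are in m, angles in degrees, forces in N, time in s.
With the tool pointing down it reaches from about 0.425 to 0.925 m from the base axis. Payload 6.8 kg.
Tool frame: the origin (TCP) lies midway between the tips of the shut fingers; the grasp point (between the pads) lies 19 mm behind it; y points along the fingers, z is the direction in which the jaws open and shut, and the axes are right-handed (so a half turn about y gives the same grasp; the last joint's range is limited). The gripper opens to 88 mm and grips with 3 to 60 N. Pads are 20 mm wide; open, the fingers measure 115 mm over their backs; the gripper's body (75 mm by 178 mm) begins 61 mm behind the grasp point.
Start: joints at [-81.308, 27.33, 1.283, 89.118, -0.659, 63.558, -4.761], TCP at [0.173, 0.652, 0.189] pointing down, gripper open.
Joint ranges: [-169.35, 169.35], [-19.33, 120.38], [-80.79, 83.38], [13.8, 139.57], [-78.32, 258.32], [9.67, 109.79], [-169.56, 169.56]. Speed limits (degrees/s): [136.94, 136.94, 180, 180, 180, 180, 180].

## Interface

Orientations are given as [roll, pitch, yaw] about the fixed x, y, z axes, in that order (R = Rz(yaw) Ry(pitch) Rx(roll)).
In Python, from station import arm gives the robot as it stands.
- The arm moves only by the tool jog_arm, never from a script. Its argument "increments" is a list of rows, each a list of 3 entries, a list of its own where there are three numbers: the opening, from 0 (shut) to 1 (fully open), then the shift along the world's x, y, z in mm, then the turn about the world's z in degrees. In form: [[jaw, [x, y, z], twist], ...]. A call has 1 to 12 rows; each row shifts and turns the pose as measured when the row begins; what a row does not reach is not made up. A row lasts 1/12 s, in which the tool goes at most 41.7 mm and 7.16 degrees, less where a joint would pass 70% of its speed; a pose out of reach is approached as far as the arm can. A call is refused whole if a number of a shift passes 41.7 or a number of a turn 7.16, either way. A call with a gripper value outside its range is refused whole. The fingers move at their own pace and stop on an object; the grip force is fixed at half the most. Time passes only in rows, so rows that do not move let the fingers close. It gives the time, the measured TCP pose, the force and the opening at its end, in the units of the state.
- arm.get_obs(): the state, without advancing time (a new reading comes with each control period).
- arm.camera(name): name is "scene" or "top"; returns the picture (384x512x3 uint8, red, green, blue); there is no depth.
- arm.camera_params(name): a dict with "K" (3x3 intrinsics, pixels), "R" (3x3) and "t" (3): a world point X has camera coordinates R X + t. Camera axes: x right, y down, z forward; pixel columns grow to the right and rows downward; lengths in m; the calibration is good to about 2 mm. A picture is of the moment at which its call begins. camera_params takes no time and is no camera call.
- arm.close_job(): hands the job in, once; it reports no verdict.
The state is a dict: "t": time; "joint_positions": joint angles; "qvel": joint speeds; "joint_efforts": joint torques, N m; "position": TCP position; "orientation": TCP orientation; "force": force on the tool from outside, world axes, zero at the start; "torque": the same for the moment, N m; "finger_gap": finger opening in m.
Only numpy, scipy, OpenCV 4.12 (cv2) and the standard library are available. Lean on these libraries where they do the work, as an engineer would, in place of code of your own. Each camera call takes 0.05 s, during which the arm holds its last target. There are 200 camera calls.

## Task

The round is over, so clear the medicine rack into the drawer unit: pull the drawer open by its handle, then take all three blue bins off the rack, each by tilting its front end up and lifting its lip off the ledge without forcing it, and stand them upright in the drawer. Slide every medicine carton standing in front of the rack into a bin, one to a bin and standing on edge as it stands now, and finally push the drawer fully home without knocking over anything else on the desk.

Things in the scene. Friction and masses are not known exactly. Their poses are not given: they have to be found in the camera images.
- bin_rack: fixed white sheet-metal bench rack with two aluminium rails along its front, 310 mm wide (its y), 128 mm high. Origin on the desk under the middle of the panel's front face; x points away from the robot at yaw 0, z up, so bins hang on its -x side. A 4 mm thick foot plate reaches 82 mm forward under the bins. Hung bins have the rack's yaw.
- drawer_unit_drawer0_handle (a point): middle of the drawer's bar handle: a steel bar 11 mm thick, 120 mm long along the unit's y, standing 35 mm off the drawer front, 62 mm above the desk. The drawer front's top edge is 87 mm and the unit's top 100 mm above the desk.
- drawer_unit_drawer0 (a joint): how far the drawer is pulled out, m: 0 fully home, about 0.149 at the stop. It slides toward the robot along the unit's -x with about 1 N of friction and stays where it is left. It starts shut or a few mm open.
- drawer_floor (a point): centre of the drawer's inner floor, 22 mm above the desk; moves with the drawer. x points to the back of the drawer (away from the robot), y across it. Inside 175 mm (x) by 268 mm (y), walls 56 mm high, 66 mm clear height inside the unit. The unit's face is 93 mm from this point toward -x when home, so fully open, the floor is uncovered from x = -87 to about +56 mm.
- bin_0: blue hanging bin, 110 mm deep (x), 47 wide (y), open top, inside 105 x 42 mm, walls 2.5, floor 3 mm. Front (-x, white label) and side walls 28 mm high, back wall (+x) 55; the sides rise to it only behind x = +8 mm. Origin: centre of the underside. 0.12 kg. A toe juts 8 mm behind the back wall's foot. Hung, its origin is 50 mm above the desk and 75 mm before the rack panel.
- bin_1: a bin like bin_0
- bin_2: a bin like bin_0
- carton_0: white and purple medicine carton standing on edge on the desk: 74 mm long (its x), 36 mm thick (y), 46 mm high (z); origin at the centre of its underside. About 75 g. One to three cartons are there at a start, in front of the rack; any may be absent.
- carton_1: a carton like carton_0; may be absent
- tablet_bottle_a: white tablet bottle with blue label, 48 mm across, 78 mm tall, upright, a bystander; origin at its underside
- stack_0: stack of green, white and red dose cups under a red lid, 66 mm across, 93 mm tall, upright, a bystander at the right edge of the desk; origin at its underside
- rack_ledge (a point): middle of the top edge of the rack's upper rail: an upturned strip 3 mm thick along the rack's y, its top 102 mm above the desk, 12.5 mm in front of the panel; the web joining it to the panel is 20 mm below. The bins' lips hang over it.
- rack_keeper (a point): lower front edge of the rack's lower rail, a flange 20 mm deep and 3 mm thick along y, 59 mm above the desk. The toe of a hung bin sits 3 mm below it and stops a straight lift. Some 15 degrees of tilt about the ledge, front end up, frees the toe (22 is comfortable); then 15 mm of lift at that tilt takes the nib over the ledge.
- bin_0_lip (a point): underside of bin_0's lip (the other bins have the same at x = 59.5, z = 52 mm): a 3 mm plate that runs 12 mm back from the top of the back wall and ends in a nib hanging down to z = 44 mm, its inner face 9 mm behind the wall, so it has 6 mm of play on the 3 mm ledge. This rests on the rack's ledge; the nib bears on the ledge's rear face while the bin hangs.
- carton_2: a carton like carton_0; may be absent

How it is judged:
By the outcome, as a careful person would: the job done as asked, in the order asked, and still so for the second after the job is handed in, with the robot touching nothing.
Of carton_0, carton_1, carton_2 only 1 to 3 are there at a start; the rules pass over those that are not, and their reading is None.
At some moment in a run one of carton_0, carton_1, carton_2 may be knocked a few centimetres aside while the robot is not near it.
It also fails if it takes over 210 s, if anything falls off the work surface, if the arm or the gripper's body presses on something with over 40 N, if the wrist force passes 120 N, or if a joint passes its speed limit or range.

## Working session

There is one attempt and no reset: what is moved stays moved. The work goes in short steps, Python scripts to look and compute and a tool call to move; the robot and the scene stay as the last step left them, time stands still between calls to the robot, and variables do not carry over. Pictures are saved under pics/ and viewed, about 12 in all and at most 16, crops included, and the job is handed in when it is done.

Besides the shell and the picture viewer there is one more tool, called after "Request:" as a command line: name --argument value ..., lists and objects as JSON in quotes. jog_arm: Moves the arm, as the interface text tells. Its arguments: {"type":"object","properties":{"increments":{"type":"array"}},"required":["increments"]}

```bash
ls; mkdir -p pics
cat > h.py <<'E'
from station import arm
import numpy as np, cv2
def snap(n,name):
    im=arm.camera(n); cv2.imwrite(f'pics/{name}.png',im[:,:,::-1]); return im
def ray(n,uv,z):
    p=arm.camera_params(n);K,R,t=map(np.array,(p['K'],p['R'],p['t']))
    c=-R.T@t; d=R.T@np.linalg.inv(K)@np.array([uv[0],uv[1],1.]); return c+d*(z-c[2])/d[2]
def proj(n,X):
    p=arm.camera_params(n);K,R,t=map(np.array,(p['K'],p['R'],p['t']))
    q=K@(R@np.array(X,float)+t); return q[:2]/q[2]
def cam(n):
    p=arm.camera_params(n);return -np.array(p['R']).T@np.array(p['t'])
E
python3 - <<'E'
from h import *
a=snap('scene','s0');b=snap('top','t0')
cv2.imwrite('pics/b0.png',cv2.resize(b[:,:,::-1],(768,576)))
o=arm.get_obs();print(o);print(cam('scene'),cam('top'))
E
```

```text
pics
{'t': 0.1, 'joint_positions': array([-81.30824921,  27.37006227,   1.27991274,  89.16948893,
        -0.65732001,  63.55943555,  -4.76234987]), 'qvel': array([-0.02442031, -0.09613395,  0.0558033 , -0.15025484, -0.1190554 ,
        0.07039799,  0.00075509]), 'joint_efforts': array([ 4.44022982e-03, -5.84088314e+01,  1.54010005e+00, -2.73312324e+01,
       -5.41273376e-02,  1.30373903e-02,  2.83927710e-05]), 'position': array([0.17326946, 0.65178252, 0.18861387]), 'orientation': array([-9.00913010e+01, -7.89976706e-03, -1.48844041e+01]), 'force': array([-0.77707117,  0.31481301,  1.36103889]), 'torque': array([-0.00956029, -0.00598933,  0.00050955]), 'finger_gap': 0.08787246259254486}
[-0.0123907  -1.06362656  0.69935062] [0.30255136 0.00857874 1.35209783]
```

View pics/s0.png

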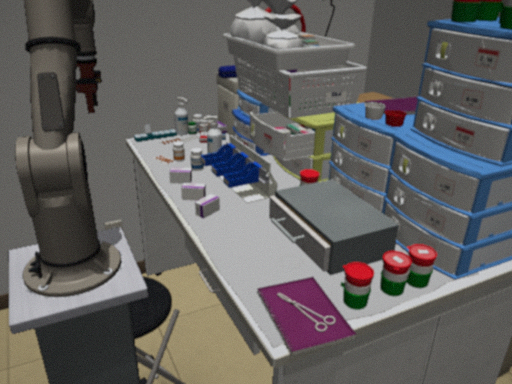

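View pics/b0.png

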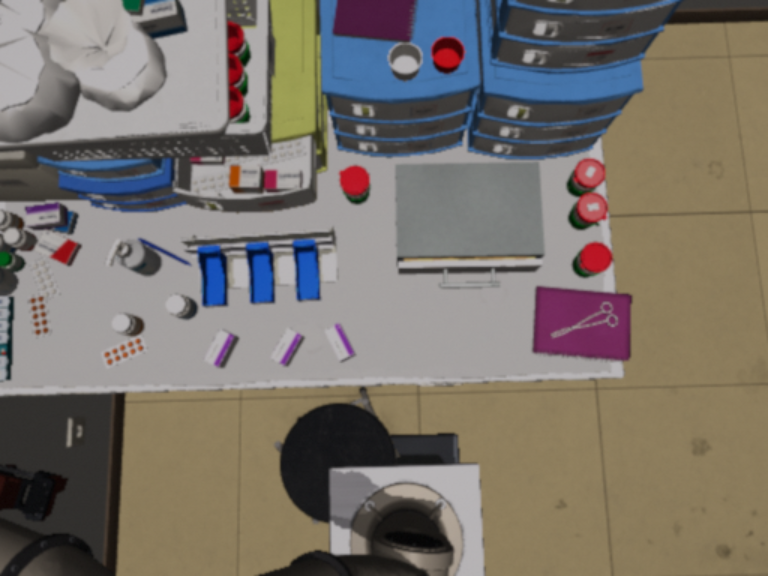

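Run:
```python
from h import *
a=cv2.imread('pics/t0.png')
# orig coords = b0/1.5
c=a[145:250,115:375]; cv2.imwrite('pics/c0.png',cv2.resize(c,None,fx=3,fy=3,interpolation=cv2.INTER_CUBIC))
for uv in [(141,233),(300,185),(326,192)]: print(uv,ray('top',uv,.046))
print(ray('top',(313,190),.062))
```

```text
(141, 233) [0.40323324 0.40191331 0.046     ]
(300, 185) [ 0.54451001 -0.11214443  0.046     ]
(326, 192) [ 0.5190282  -0.19531531  0.046     ]
[ 0.52405859 -0.15157206  0.062     ]
```

View pics/c0.png

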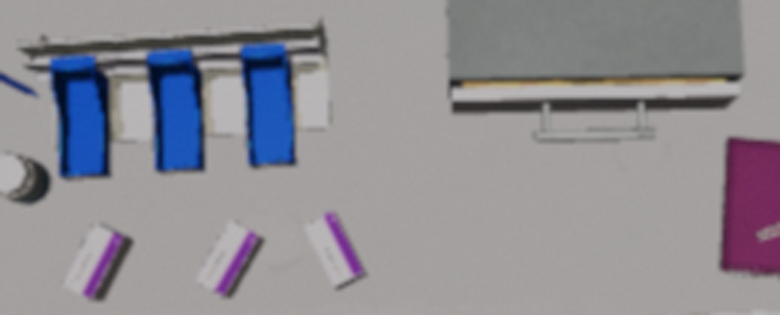

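```bash
cat > m.py <<'E'
from h import *
def masks(im,box):
    u0,v0,u1,v1=box; c=cv2.resize(im[v0:v1,u0:u1],None,fx=6,fy=6,interpolation=cv2.INTER_CUBIC)
    return c,cv2.cvtColor(c,cv2.COLOR_RGB2HSV)
def blobs(mask,box,amin):
    mask=cv2.morphologyEx(mask,cv2.MORPH_OPEN,np.ones((5,5)))
    cs,_=cv2.findContours(mask,cv2.RETR_EXTERNAL,cv2.CHAIN_APPROX_NONE); out=[]
    for c in cs:
        if cv2.contourArea(c)<amin: continue
        out.append((c.reshape(-1,2)+.5)/6-.5+[box[0],box[1]])
    return sorted(out,key=lambda p:p[:,0].mean())
def world(n,P,z): return np.array([ray(n,p,z)[:2] for p in P])
def rect(W):
    (c,s,a)=cv2.minAreaRect((W*1000).astype(np.float32)); 
    w,h=s
    if w<h: w,h,a=h,w,a+90
    return np.round([c[0],c[1],w,h,(a+90)%180-90],1)   # long axis angle about z
def cartons(im,box=(115,205,300,250)):
    c,h=masks(im,box)
    pur=((h[...,0]>125)&(h[...,0]<165)&(h[...,1]>90)).astype(np.uint8)*255
    for P in blobs(pur,box,150): print('purple',rect(world('top',P,.046)))
    wh=((c.min(2)>int(np.median(c))+14)).astype(np.uint8)*255
    for P in blobs(wh|pur,box,400): print('carton',rect(world('top',P,.046)))
E
python3 - <<'E'
from m import *
im=cv2.imread('pics/t0.png')[:,:,::-1]; cartons(im)
print(im[233,120:165:1].tolist()[10:30])
box=(125,150,225,210); c,h=masks(im,box)
bl=((h[...,0]>100)&(h[...,0]<125)&(h[...,1]>130)).astype(np.uint8)*255
for P in blobs(bl,box,2000):
    W=world('top',P,.078); print('bin',rect(W), 'front min x',W[:,0].min(), 'maxx@.105',world('top',P,.105)[:,0].max())
    e=[P[P[:,1].argmin()],P[P[:,1].argmax()]];
    for x in (.55,.56,.58):
        s=W[abs(W[:,0]-x)<.003]; print('  y at',x,s[:,1].min(),s[:,1].max())
box=(255,165,370,200); c,h=masks(im,box)
for v in range(165,198): print(v,im[v,280],im[v,300],im[v,312],im[v,325],im[v,350])
E
```

```text
purple [402.9 376.4  71.7  11.4 -27.1]
purple [400.7 233.8  70.8  11.5 -30.7]
purple [418.3 120.2  71.7  10.4  25.7]
carton [491.8 480.1  20.1  10.3  88.4]
carton [410.1 394.7  69.2  19.2 -26.9]
carton [402.9 376.4  71.7  11.4 -27.1]
carton [409.7 251.2  70.6  19.1 -30.8]
carton [400.7 233.8  70.8  11.5 -30.7]
carton [410.5 138.2  68.6  19.7  25.8]
carton [418.3 120.2  71.7  10.4  25.7]
[[164, 160, 160], [165, 160, 160], [163, 160, 159], [163, 160, 158], [163, 160, 158], [163, 160, 159], [162, 158, 158], [163, 159, 159], [169, 163, 165], [177, 171, 176], [183, 180, 181], [182, 179, 180], [172, 168, 168], [170, 168, 168], [182, 178, 180], [182, 178, 181], [178, 159, 180], [154, 109, 167], [124, 59, 148], [117, 50, 142]]Traceback (most recent call last):
  File "<stdin>", line 7, in <module>
  File "m.py", line 12, in world
    def world(n,P,z): return np.array([ray(n,p,z)[:2] for p in P])
                                       ~~~^^^^^^^
  File "h.py", line 6, in ray
    p=arm.camera_params(n);K,R,t=map(np.array,(p['K'],p['R'],p['t']))
ValueError: time passes only in moves, steps and waits
```

```bash
python3 - <<'E'
s=open('h.py').read()
s=s.replace("def snap","import pickle,os\nif not os.path.exists('cp.pkl'): pickle.dump({n:arm.camera_params(n) for n in('scene','top')},open('cp.pkl','wb'))\nCP=pickle.load(open('cp.pkl','rb'))\ndef snap",1).replace("p=arm.camera_params(n)","p=CP[n]")
open('h.py','w').write(s)
E
python3 - <<'E'
from m import *
im=cv2.imread('pics/t0.png')[:,:,::-1]
box=(125,150,225,210); c,h=masks(im,box)
bl=((h[...,0]>100)&(h[...,0]<125)&(h[...,1]>130)).astype(np.uint8)*255
for P in blobs(bl,box,2000):
    W=world('top',P,.078); print('bin',rect(W), 'front min x',W[:,0].min().round(4), 'maxx@.105',world('top',P,.105)[:,0].max().round(4))
    for x in (.535,.55,.56,.58):
        s=W[abs(W[:,0]-x)<.003]; print('  y at',x,s[:,1].min().round(4),s[:,1].max().round(4))
g=im.min(2).astype(int)
for u in (280,300,312,325,350): print(u,g[165:198,u].tolist())
print(170,g[190,285:340].tolist())
E
```

```text
bin [560.  393.3 133.5  58.7   7.7] front min x 0.4947 maxx@.105 0.6183
  y at 0.535 0.3669 0.4163
  y at 0.55 0.3673 0.4168
  y at 0.56 0.368 0.4165
  y at 0.58 0.3685 0.423
bin [563.4 292.8 132.6  55.    6.1] front min x 0.4982 maxx@.105 0.6218
  y at 0.535 0.2664 0.3151
  y at 0.55 0.267 0.3148
  y at 0.56 0.2676 0.3155
  y at 0.58 0.2694 0.3185
bin [566.9 195.5 132.5  51.    4.7] front min x 0.5013 maxx@.105 0.6255
  y at 0.535 0.1695 0.2156
  y at 0.55 0.17 0.2172
  y at 0.56 0.1704 0.2167
  y at 0.58 0.1719 0.2183
280 [126, 127, 128, 127, 125, 105, 68, 81, 130, 166, 181, 180, 175, 134, 60, 46, 57, 112, 156, 160, 158, 160, 160, 159, 158, 158, 158, 158, 159, 158, 159, 159, 160]
300 [127, 127, 127, 126, 122, 99, 67, 92, 145, 179, 181, 177, 142, 71, 48, 47, 66, 119, 155, 159, 159, 160, 158, 153, 158, 159, 125, 132, 156, 159, 160, 160, 160]
312 [124, 122, 123, 123, 121, 92, 50, 80, 142, 179, 182, 177, 137, 59, 46, 49, 78, 129, 156, 159, 160, 158, 143, 136, 159, 159, 133, 140, 157, 159, 160, 159, 158]
325 [123, 122, 125, 124, 112, 79, 62, 92, 142, 178, 180, 177, 136, 59, 44, 51, 94, 141, 157, 159, 160, 157, 143, 135, 158, 151, 142, 158, 160, 159, 160, 160, 160]
350 [124, 125, 124, 122, 103, 65, 71, 127, 169, 179, 179, 155, 96, 52, 45, 55, 112, 154, 159, 160, 161, 159, 160, 159, 159, 159, 159, 159, 159, 159, 159, 160, 159]
170 [159, 159, 160, 160, 160, 159, 156, 141, 134, 151, 156, 158, 157, 157, 156, 159, 160, 159, 159, 159, 159, 159, 160, 161, 160, 159, 160, 159, 160, 159, 156, 155, 155, 155, 153, 154, 154, 154, 154, 153, 151, 150, 139, 129, 130, 133, 133, 133, 147, 157, 159, 158, 159, 159, 159]
```

Request:
jog_arm --increments '[[0.6,[18,-20,2],0],[0.3,[20,-22,2],1],[0,[22,-25,2],2],[0,[22,-25,2],2],[0,[22,-25,2],2],[0,[22,-25,2],2],[0,[22,-25,2],2],[0,[22,-25,2],2],[0,[22,-25,2],2],[0,[22,-25,0],1],[0,[15,-30,0],1]]'

```text
t: 1.02
position: [0.3994, 0.3704, 0.2014]
orientation: [-90.5, 0.4, 3.9]
force: [-0.0, 0.1, 0.3]
finger_gap: 0.0175
```

Request:
jog_arm --increments '[[0,[12,-35,0],0],[0,[12,-36,0],0],[0,[12,-36,0],0],[0,[12,-36,0],0],[0,[12,-36,0],0],[0,[12,-36,0],0],[0,[12,-36,0],0],[0,[12,-36,0],0],[0,[12,-36,0],0],[0,[12,-36,0],0],[0,[10,-36,0],0],[0,[10,-36,0],0]]'

```text
t: 2.02
position: [0.5408, -0.0828, 0.1995]
orientation: [-90.5, 0.5, 4.1]
force: [1.5, 0.6, 0.1]
finger_gap: 0.0005
```

Request:
jog_arm --increments '[[0,[5,-30,-10],0],[0,[3,-30,-20],0],[0,[0,-25,-20],0],[0,[0,-5,-20],0],[0,[0,0,0],0],[0,[0,0,0],0]]'

```text
t: 2.52
position: [0.5484, -0.1893, 0.1273]
orientation: [-90.8, 0.5, 3.3]
force: [0.0, -0.2, -0.4]
finger_gap: 0.0005
```

Run:
```python
from h import *
o=arm.get_obs();print(o['position'],o['joint_positions'],o['orientation'])
a=snap('scene','s1');b=snap('top','t1')
p=o['position'];print(proj('scene',p),proj('top',p))
c=np.hstack([cv2.resize(a[170:290,230:350],(400,400),interpolation=cv2.INTER_CUBIC),cv2.resize(b[135:235,265:365],(400,400),interpolation=cv2.INTER_CUBIC)])
cv2.imwrite('pics/c1.png',c[:,:,::-1])
```

```text
[ 0.54839732 -0.18934572  0.12728601] [ -5.14628565  23.4324027   22.50318642 107.01663607 -10.02252311
  51.7620953  115.23369531] [-90.79390632   0.45224244   3.2971931 ]
[299.16753143 212.64700921] [327.41453321 178.135408  ]
```

View pics/c1.png

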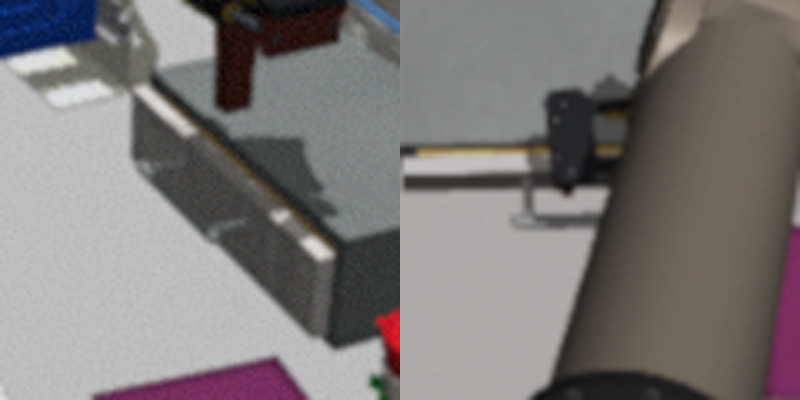

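Run:
```python
from h import *
for X in [(.519,-.151,.062),(.520,-.091,.062),(.518,-.211,.062),(.5484,-.1893,.1273),(.5484,-.1893,.147),(.5735,-.1893,.127),(.554,-.285,.087)]: print(X,proj('scene',X),proj('top',X))
a=cv2.imread('pics/s0.png');c=a[190:270,250:350]
cv2.imwrite('pics/c2.png',cv2.resize(c,None,fx=7,fy=7,interpolation=cv2.INTER_CUBIC))
```

```text
(0.519, -0.151, 0.062) [281.10493607 229.71899276] [312.90046567 191.5599592 ]
(0.52, -0.091, 0.062) [271.09145205 219.52401719] [294.1610223  191.77917106]
(0.518, -0.211, 0.062) [291.94067063 240.75112191] [331.64888547 191.34064235]
(0.5484, -0.1893, 0.1273) [299.15965901 212.63427196] [327.40022417 178.13405056]
(0.5484, -0.1893, 0.147) [299.59600181 205.93932725] [328.38289326 176.81828236]
(0.5735, -0.1893, 0.127) [307.40670649 210.79757162] [326.92397518 170.14885078]
(0.554, -0.285, 0.087) [320.11705833 243.61843556] [355.68577083 178.10957022]
```

View pics/c2.png

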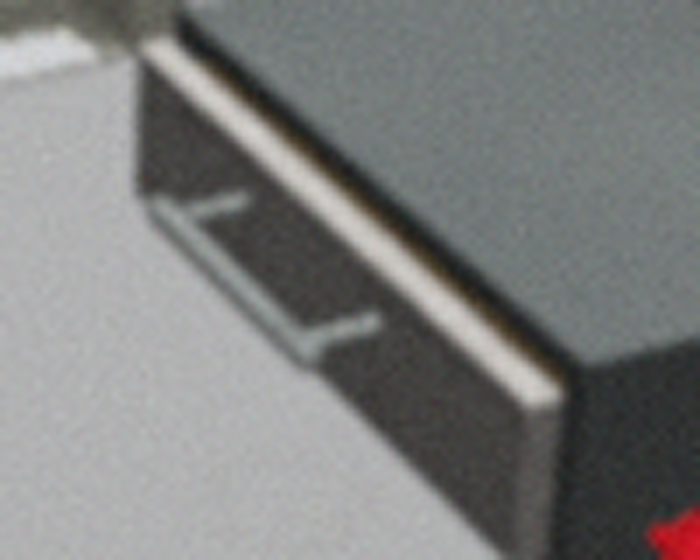

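Request:
jog_arm --increments '[[0,[-5,7,-5],-1],[0,[-5,7,-5],-1],[0,[0,0,-20],0],[0,[0,0,-15],0],[0,[0,0,0],0]]'

```text
t: 3.03
position: [0.5452, -0.1659, 0.0892]
orientation: [-90.7, -0.4, 2.0]
force: [0.3, 0.7, 0.5]
finger_gap: 0.0004
```

Run:
```python
from h import *
o=arm.get_obs();print(o['position'],o['orientation'],o['force'])
a=snap('scene','s2')
p=o['position'];print(proj('scene',p))
c=cv2.resize(a[190:270,250:350],None,fx=6,fy=6,interpolation=cv2.INTER_CUBIC)
cv2.imwrite('pics/c3.png',c[:,:,::-1])
```

```text
[ 0.5452162  -0.16589925  0.08917065] [-90.65206528  -0.35790974   1.96628976] [0.330426   0.72753858 0.51167814]
[292.80833446 221.49022137]
```

View pics/c3.png

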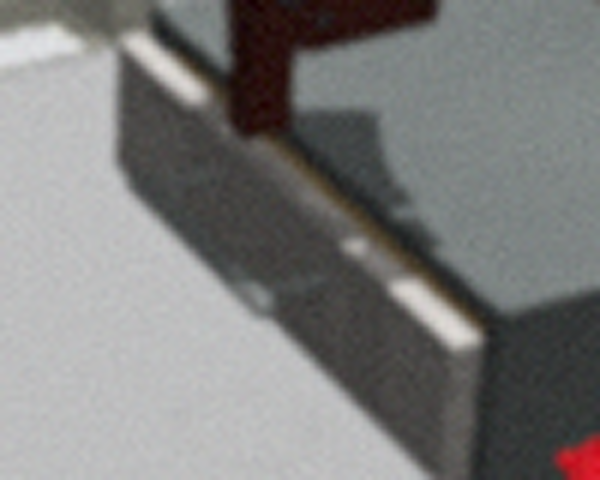

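Request:
jog_arm --increments '[[0,[-4,-5,0],0],[0,[-4,-5,-5],0],[0,[0,0,-15],0],[0,[0,0,-15],0],[0,[0,0,-10],0],[0,[0,0,0],0]]'

```text
t: 3.58
position: [0.542, -0.1778, 0.0511]
orientation: [-90.8, -1.1, 2.1]
force: [-0.5, -0.4, -0.1]
finger_gap: 0.0003
```

Request:
jog_arm --increments '[[0,[-3,0,-5],0],[0,[-6,0,0],0],[0,[-8,0,0],0],[0,[-10,0,0],0],[0,[-10,0,0],0],[0,[-8,0,0],0]]'

```text
t: 4.08
position: [0.4947, -0.1791, 0.0479]
orientation: [-90.8, -1.3, 2.1]
force: [-0.0, -0.0, 0.7]
finger_gap: 0.0002
```

Run:
```python
from h import *
o=arm.get_obs();print(o['position'],o['orientation'],o['force'],o['joint_positions'])
a=snap('scene','s3')
p=o['position'];print(proj('scene',p))
c=cv2.resize(a[190:270,250:350],None,fx=6,fy=6,interpolation=cv2.INTER_CUBIC)
cv2.imwrite('pics/c4.png',c[:,:,::-1])
```

```text
[ 0.49474532 -0.1791126   0.04794869] [-90.83490714  -1.34140895   2.09707427] [-0.00142948 -0.00810343  0.69873229] [ -3.56143763  24.51525146  20.28159096 118.72029995 -13.04891049
  37.2975669  117.34008622]
[277.98563139 241.31294325]
```

View pics/c4.png

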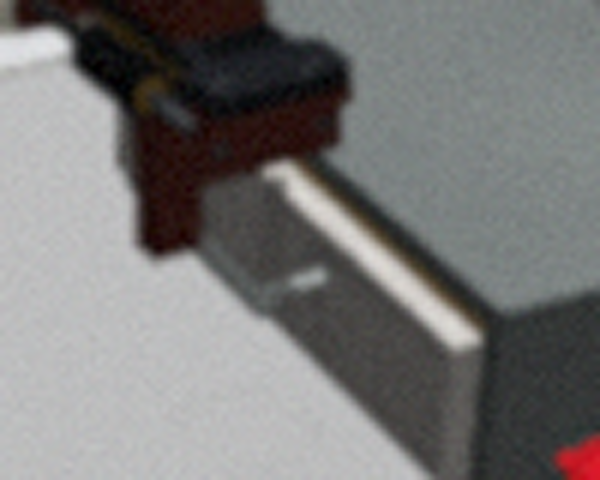

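Request:
jog_arm --increments '[[0,[-15,15,0],0],[0,[-20,15,0],0],[0,[-15,10,-10],0],[0,[0,0,-12],0],[0,[0,0,-10],0],[0,[0,0,-5],0],[0,[0,0,-4],0],[0,[0,0,-3],0]]'

```text
t: 4.8
position: [0.4405, -0.1389, 0.0048]
orientation: [-90.8, -1.6, 1.9]
force: [-0.5, -1.4, -0.2]
finger_gap: 0.0005
```

Request:
jog_arm --increments '[[0,[0,0,-4],0],[0,[0,0,-4],0],[0,[0,0,-4],0]]'

```text
t: 5.05
position: [0.4421, -0.14, -0.0079]
orientation: [-90.9, -1.7, 1.9]
force: [-0.2, 0.5, 0.3]
finger_gap: 0.0005
```

Request:
jog_arm --increments '[[0,[0,0,-4],0],[0,[0,0,-4],0]]'

```text
t: 5.22
position: [0.4427, -0.1403, -0.0166]
orientation: [-90.9, -1.8, 1.8]
force: [0.1, -0.5, -0.2]
finger_gap: 0.0003
```

Request:
jog_arm --increments '[[0,[0,0,-3],0],[0,[0,0,-3],0]]'

```text
t: 5.38
position: [0.4427, -0.1404, -0.0235]
orientation: [-90.9, -1.8, 1.8]
force: [-0.2, -0.1, -1.0]
finger_gap: 0.0
```

Request:
jog_arm --increments '[[0,[0,0,-3],0],[0,[0,0,0],0]]'

```text
t: 5.55
position: [0.4424, -0.1403, -0.0274]
orientation: [-90.9, -1.7, 1.8]
force: [0.7, -0.1, -0.0]
finger_gap: 0.0007
```

Request:
jog_arm --increments '[[0,[0,0,-3],0],[0,[0,0,0],0]]'

```text
t: 5.72
position: [0.4424, -0.1403, -0.0308]
orientation: [-90.9, -1.7, 1.8]
force: [1.3, -0.7, 0.3]
finger_gap: 0.0002
```

Request:
jog_arm --increments '[[0,[0,0,-2],0],[0,[0,0,0],0]]'

```text
t: 5.88
position: [0.4427, -0.1404, -0.0325]
orientation: [-90.9, -1.8, 1.8]
force: [-0.7, -0.2, 2.8]
finger_gap: 0.0002
```

Request:
jog_arm --increments '[[0,[0,0,-2],0],[0,[0,0,0],0]]'

```text
t: 6.05
position: [0.4428, -0.1404, -0.0323]
orientation: [-90.8, -1.8, 1.8]
force: [0.0, -0.4, -0.2]
finger_gap: 0.0003
```

Run:
```python
from h import *
o=arm.get_obs();print(o['position'],o['orientation'],o['force'],o['joint_positions'])
a=snap('scene','s4');snap('top','t4')
p=o['position'];print(proj('scene',p),proj('scene',[p[0],p[1],0]))
c=cv2.resize(a[180:280,220:320],None,fx=6,fy=6,interpolation=cv2.INTER_CUBIC)
cv2.imwrite('pics/c5.png',c[:,:,::-1])
```

```text
[ 0.44282557 -0.14037463 -0.03233748] [-90.78360051  -1.7825684    1.77066617] [ 0.03781753 -0.39844851 -0.20010857] [ -2.63861627  28.66886372  14.78471787 128.60917853 -17.53885914
  22.55599977 118.20035667]
[253.52678154 263.45225779] [253.67663467 253.60279366]
```

View pics/c5.png

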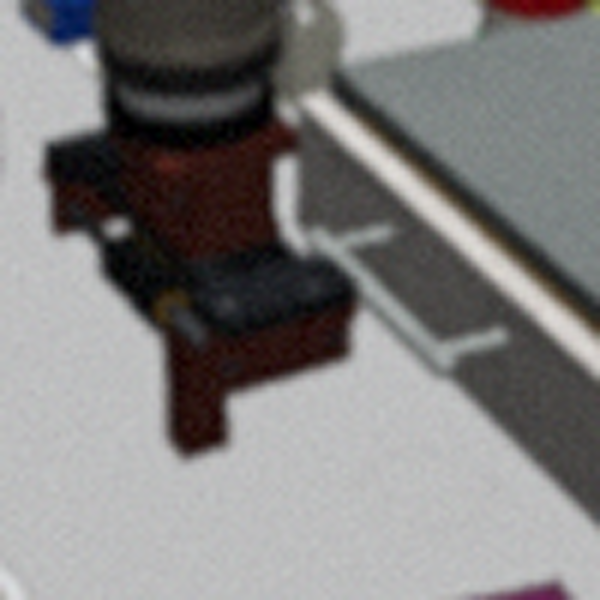

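Request:
jog_arm --increments '[[0,[0,0,25],0],[0,[0,-5,35],0],[0,[10,-10,28],0],[0,[25,-10,5],0],[0,[30,-10,0],0],[0,[25,0,0],0],[0,[8,0,0],0],[0,[0,0,0],0]]'

```text
t: 6.82
position: [0.5418, -0.1764, 0.0645]
orientation: [-90.8, -1.7, 1.8]
force: [0.8, -0.2, -0.0]
finger_gap: 0.0003
```

Request:
jog_arm --increments '[[0,[-2,0,-10],0],[0,[-2,0,-15],0],[0,[0,0,-14],0],[0,[0,0,-10],0],[0,[0,0,0],0]]'

```text
t: 7.23
position: [0.5397, -0.1768, 0.0171]
orientation: [-90.9, -2.3, 1.8]
force: [1.0, 0.3, -0.7]
finger_gap: 0.0004
```

Request:
jog_arm --increments '[[0,[-3,0,0],0],[0,[-6,0,0],0],[0,[-8,0,0],0],[0,[-10,0,0],0],[0,[-10,0,0],0]]'

```text
t: 7.65
position: [0.497, -0.1762, 0.0161]
orientation: [-90.9, -2.2, 1.8]
force: [1.7, 0.5, 0.7]
finger_gap: 0.0002
```

Request:
jog_arm --increments '[[0,[-12,0,0],0],[0,[-14,0,0],0],[0,[-14,0,0],0],[0,[-14,0,0],0],[0,[-14,0,0],0],[0,[-14,0,0],0],[0,[-10,0,0],0],[0,[-6,0,0],0],[0,[0,0,0],0]]'

```text
t: 8.4
position: [0.4016, -0.1768, 0.02]
orientation: [-91.4, -3.9, 1.9]
force: [-0.4, -0.7, 0.4]
finger_gap: 0.0004
```

Request:
jog_arm --increments '[[0,[-5,0,0],0],[0,[-5,0,0],0],[0,[-5,0,0],0],[0,[-3,0,0],0],[0,[-3,0,0],0]]'

```text
t: 8.82
position: [0.4018, -0.1793, 0.0263]
orientation: [-92.2, -6.4, 2.3]
force: [9.9, 0.8, -6.7]
finger_gap: 0.001
```

Run:
```python
from h import *
o=arm.get_obs();print(o['position'],o['orientation'],o['force'],o['joint_positions'])
a=snap('scene','s5');b=snap('top','t5')
c=np.hstack([cv2.resize(a[180:290,220:350],(472,400),interpolation=cv2.INTER_CUBIC),cv2.resize(b[145:245,255:335],(320,400),interpolation=cv2.INTER_CUBIC)])
cv2.imwrite('pics/c6.png',c[:,:,::-1])
```

```text
[ 0.40177113 -0.17927486  0.0263436 ] [-92.15989046  -6.3574356    2.31364482] [ 9.91200688  0.7589132  -6.67158695] [-1.27584264e-01  1.79182693e+01  1.85165155e+01  1.34377496e+02
 -1.50028925e+01  2.25261432e+01  1.22981296e+02]
```

View pics/c6.png

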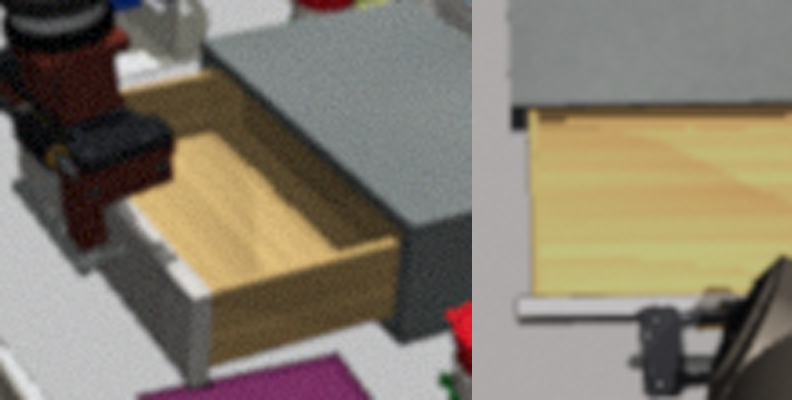

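Request:
jog_arm --increments '[[0,[4,0,0],0],[0,[6,0,0],0],[0,[0,0,10],0],[0,[0,0,20],0],[0,[0,0,25],0],[0,[0,0,25],0],[0,[0,0,25],0]]'

```text
t: 9.5
position: [0.3963, -0.1771, 0.1277]
orientation: [-91.8, -4.8, 2.1]
force: [0.3, 0.2, 0.5]
finger_gap: 0.0006
```

Run:
```python
from m import *
o=arm.get_obs();print(o['position'],o['orientation'],o['force'],o['joint_positions'])
im=cv2.imread('pics/t5.png')[:,:,::-1].astype(int)
for u in (275,285,295): print(u,im[165:232,u].min(1).tolist())
for v in (185,195,205): print(v,(im[v,258:280,0]-im[v,258:280,2]).tolist())
cartons(cv2.imread('pics/t5.png')[:,:,::-1])
for v in (171,216,219,224,225,226): print(v,ray('top',(280,v),.087)[:2],ray('top',(280,v),.1)[:2])
```

```text
[ 0.39632604 -0.1771392   0.12773007] [-91.80599532  -4.8042043    2.09620327] [0.28689818 0.17577848 0.45083832] [ -7.8721619    5.80054502  25.31095228 129.50098656  -3.6571706
  40.17469093 111.92496015]
275 [133, 133, 134, 133, 133, 120, 84, 47, 48, 50, 68, 85, 94, 101, 102, 102, 102, 106, 109, 110, 110, 109, 113, 115, 118, 115, 113, 111, 110, 110, 110, 111, 111, 111, 114, 115, 115, 116, 116, 115, 116, 120, 124, 122, 118, 113, 115, 119, 120, 119, 120, 121, 119, 116, 154, 188, 190, 187, 150, 76, 86, 137, 165, 169, 169, 168, 169]
285 [136, 136, 138, 136, 134, 113, 71, 48, 52, 75, 94, 94, 95, 101, 101, 100, 102, 104, 109, 109, 109, 107, 109, 114, 117, 114, 111, 109, 108, 108, 109, 109, 110, 109, 111, 113, 114, 116, 114, 114, 116, 122, 124, 125, 117, 113, 116, 117, 118, 120, 122, 123, 118, 110, 149, 187, 190, 187, 146, 74, 102, 150, 166, 169, 169, 168, 169]
295 [136, 136, 135, 137, 133, 105, 58, 46, 53, 76, 97, 100, 106, 108, 102, 98, 101, 104, 106, 107, 106, 104, 108, 111, 112, 111, 108, 105, 104, 107, 108, 109, 109, 107, 111, 113, 115, 116, 115, 112, 117, 123, 125, 120, 116, 112, 1
[... 414 characters left out ...]
  11.5 -30.8]
purple [418.3 120.2  71.7  10.4  25.7]
carton [491.8 480.1  20.1  10.3  88.4]
carton [409.9 394.6  69.4  19.2 -26.9]
carton [402.9 376.3  71.7  11.1 -26.9]
carton [409.7 251.   70.8  19.  -30.4]
carton [400.6 233.8  70.5  11.5 -30.8]
carton [410.8 137.9  69.1  19.6  26.4]
carton [418.3 120.2  71.7  10.4  25.7]
carton [429.  -49.1  96.1   7.5  88.7]
171 [ 0.58388584 -0.04696896] [ 0.58099488 -0.04639816]
216 [ 0.4407238  -0.04191162] [ 0.43930396 -0.04139278]
219 [ 0.43138434 -0.04158169] [ 0.43006047 -0.04106625]
224 [ 0.41587408 -0.04103377] [ 0.41470959 -0.04052396]
225 [ 0.41278032 -0.04092448] [ 0.41164762 -0.0404158 ]
226 [ 0.40968932 -0.04081529] [ 0.40858838 -0.04030772]
```

Request:
jog_arm --increments '[[0.3,[8,15,15],0],[0.85,[11,30,10],0],[0.85,[11,33,0],0],[0.85,[11,33,0],0],[0.85,[11,33,0],0],[0.85,[11,33,0],0],[0.85,[11,33,0],0],[0.85,[11,33,0],0],[0.85,[11,33,0],0],[0.85,[11,33,0],0],[0.85,[11,33,0],0],[0.85,[5,15,0],0]]'

```text
t: 10.5
position: [0.5054, 0.185, 0.1532]
orientation: [-92.2, -3.8, 1.0]
force: [-0.5, 0.7, -0.4]
finger_gap: 0.0742
```

Request:
jog_arm --increments '[[0.85,[8,3,-10],1],[0.85,[10,3,-25],0],[0.85,[4,0,-25],0],[0.85,[0,0,-25],0],[0.85,[0,0,-10],0],[0.85,[0,0,0],0]]'

```text
t: 11.0
position: [0.5239, 0.1909, 0.0526]
orientation: [-92.5, -3.4, 2.4]
force: [0.7, 0.5, 0.6]
finger_gap: 0.0745
```

Run:
```python
from m import *
o=arm.get_obs();print(o['position'],o['orientation'],o['force'])
a=snap('scene','s6');b=snap('top','t6')
p=o['position'];p[2]+=.032;print(proj('scene',p),proj('top',p))
c=np.hstack([cv2.resize(a[140:210,190:290],(560,392),interpolation=cv2.INTER_CUBIC),cv2.resize(b[150:220,180:220],(224,392),interpolation=cv2.INTER_CUBIC)])
cv2.imwrite('pics/c7.png',c[:,:,::-1])
```

```text
[0.52394236 0.19087995 0.05257434] [-92.49862248  -3.36685838   2.38763545] [0.67006802 0.52826332 0.58851116]
[232.41486786 174.22280717] [205.22968334 191.85688125]
```

View pics/c7.png

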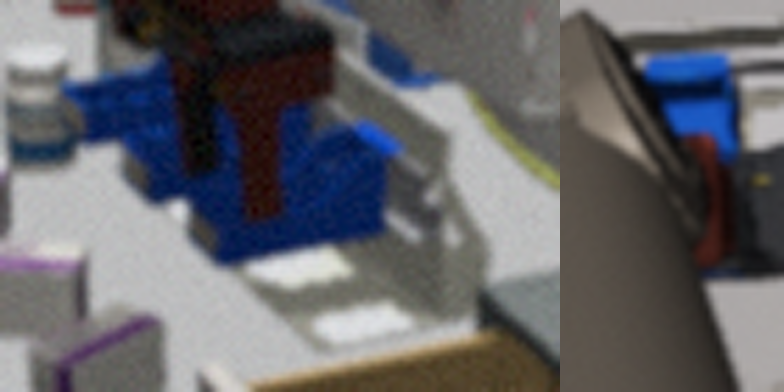

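Request:
jog_arm --increments '[[0.85,[1,0,-10],0],[0.85,[1,0,-15],0],[0.85,[0,0,-12],0],[0.85,[0,0,-4],0],[0.4,[0,0,0],0],[0.4,[0,0,0],0],[0.4,[0,0,0],0],[0.4,[0,0,0],0],[0.4,[0,0,0],0]]'

```text
t: 11.85
position: [0.533, 0.1927, 0.0204]
orientation: [-92.1, -4.3, 2.2]
force: [-0.0, 0.1, -1.8]
finger_gap: 0.0472
```

Request:
jog_arm --increments '[[0.4,[-1,0,4],0],[0.4,[-1,0,4],0],[0.4,[-1,0,4],0],[0.4,[-1,0,4],0],[0.4,[0,0,4],0],[0.4,[0,0,4],0]]'

```text
t: 12.35
position: [0.5296, 0.1925, 0.0464]
orientation: [-92.1, -4.4, 2.2]
force: [2.7, -0.1, -4.5]
finger_gap: 0.0471
```

Run:
```python
from m import *
o=arm.get_obs();print(o['position'],o['orientation'],o['force'],o['torque'],o['finger_gap'])
a=snap('scene','s7')
cv2.imwrite('pics/c8.png',cv2.resize(a[135:205,190:290],(800,560),interpolation=cv2.INTER_CUBIC)[:,:,::-1])
```

```text
[0.52961372 0.19248505 0.0464342 ] [-92.05748943  -4.36276304   2.21777871] [ 2.70797283 -0.12770113 -4.50854086] [ 0.08287391 -0.31289883  0.00301942] 0.04706957937722186
```

View pics/c8.png

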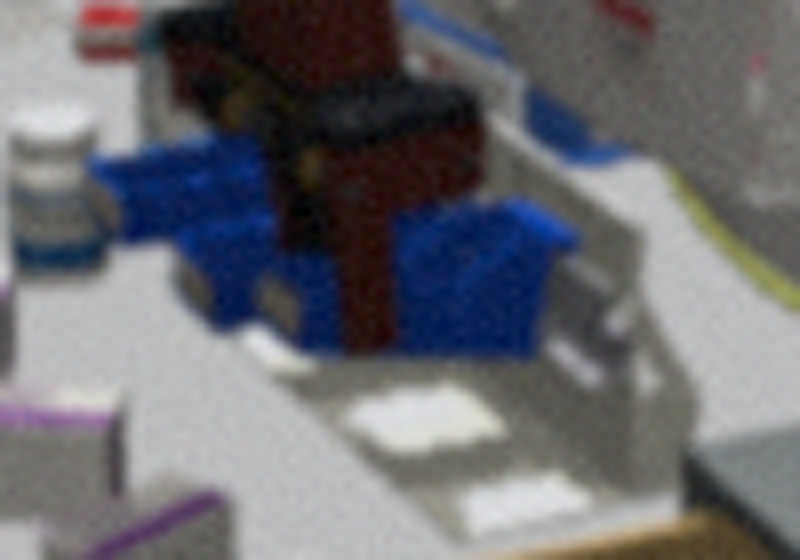

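Request:
jog_arm --increments '[[0.4,[0,0,4],0],[0.4,[0,0,4],0],[0.4,[0,0,4],0],[0.4,[0,0,4],0],[0.4,[0,0,0],0]]'

```text
t: 12.82
position: [0.5289, 0.193, 0.0658]
orientation: [-92.0, -4.3, 2.2]
force: [0.2, 0.6, -1.8]
finger_gap: 0.0468
```

Request:
jog_arm --increments '[[0.4,[0,0,4],0],[0.4,[0,0,4],0],[0.4,[0,0,4],0],[0.4,[0,0,0],0]]'

```text
t: 13.15
position: [0.5286, 0.193, 0.0792]
orientation: [-92.0, -4.3, 2.2]
force: [-0.1, -0.1, -2.0]
finger_gap: 0.047
```

Request:
jog_arm --increments '[[0.4,[0,0,4],0],[0.4,[0,0,4],0],[0.4,[0,0,4],0],[0.4,[0,0,0],0]]'

```text
t: 13.48
position: [0.5285, 0.1929, 0.0924]
orientation: [-92.0, -4.3, 2.2]
force: [0.8, -0.3, -1.1]
finger_gap: 0.0466
```

Request:
jog_arm --increments '[[0.4,[-4,0,3],0],[0.4,[-6,0,3],0],[0.4,[-8,0,3],0],[0.4,[-8,0,3],0],[0.4,[-8,0,3],0],[0.4,[0,0,0],0]]'

```text
t: 13.98
position: [0.49, 0.1925, 0.1086]
orientation: [-92.0, -4.2, 2.2]
force: [0.3, 0.9, -1.4]
finger_gap: 0.0471
```

Run:
```python
from m import *
o=arm.get_obs();print(o['position'],o['orientation'],o['force'],o['torque'],o['finger_gap'])
a=snap('scene','s8');b=snap('top','t8')
cv2.imwrite('pics/c9.png',cv2.resize(a[115:205,170:290],(800,600),interpolation=cv2.INTER_CUBIC)[:,:,::-1])
cartons(b)
```

```text
[0.4899912  0.19249194 0.1085691 ] [-92.04513092  -4.22268973   2.22631422] [ 0.30735714  0.88952905 -1.38324139] [0.03595788 0.17802815 0.03269058] 0.04708413635582871
purple [402.8 376.3  71.7  11.3 -27. ]
purple [417.9 120.9  70.   10.2  25.7]
carton [491.8 479.8  20.6  10.3  88.4]
carton [409.9 394.8  70.1  19.7 -26.9]
carton [402.8 376.3  71.7  11.3 -27. ]
carton [417.9 120.9  70.   10.2  25.7]
carton [430.8 -53.2 104.2  10.5  88.9]
```

View pics/c9.png

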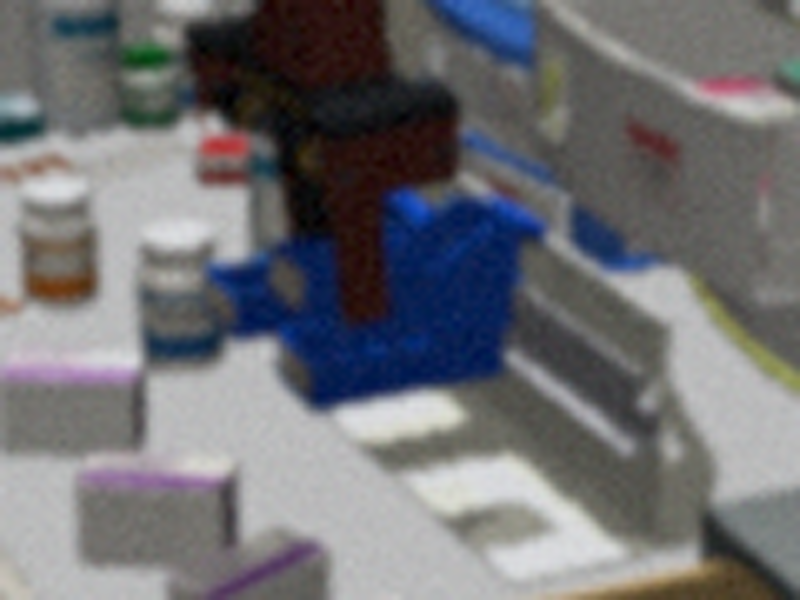

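Request:
jog_arm --increments '[[0.4,[0,-10,15],0],[0.4,[0,-25,15],0],[0.4,[0,-35,10],0],[0.4,[0,-38,0],0],[0.4,[0,-38,0],0],[0.4,[0,-38,0],0],[0.4,[0,-38,0],0],[0.4,[0,-38,0],0],[0.4,[0,-38,0],0],[0.4,[-2,-38,0],0],[0.4,[-2,-35,0],0],[0.4,[-2,-20,0],0]]'

```text
t: 15.08
position: [0.4865, -0.2094, 0.1522]
orientation: [-92.1, -4.9, 3.1]
force: [0.0, -0.1, -1.2]
finger_gap: 0.0468
```

Request:
jog_arm --increments '[[0.4,[0,0,0],0]]'

```text
t: 15.17
position: [0.4855, -0.2151, 0.1525]
orientation: [-92.2, -4.9, 2.7]
force: [0.4, -0.3, -1.1]
finger_gap: 0.047
```

Request:
jog_arm --increments '[[0.4,[-5,-12,-5],-1],[0.4,[-6,-6,-15],0],[0.4,[0,0,-20],0],[0.4,[0,0,-20],0],[0.4,[0,0,-10],0],[0.4,[0,0,0],0]]'

```text
t: 15.67
position: [0.4763, -0.2348, 0.0811]
orientation: [-92.3, -5.1, 1.5]
force: [0.1, 1.0, -2.5]
finger_gap: 0.0469
```

Run:
```python
from m import *
o=arm.get_obs();print(o['position'],o['orientation'],o['force'],o['torque'],o['finger_gap'])
a=snap('scene','s9');b=snap('top','t9')
c=np.hstack([cv2.resize(a[160:270,240:340],(400,440),interpolation=cv2.INTER_CUBIC),cv2.resize(b[145:245,255:345],(396,440),interpolation=cv2.INTER_CUBIC)])
cv2.imwrite('pics/c10.png',c[:,:,::-1])
```

```text
[ 0.47634786 -0.23481394  0.08106721] [-92.29381451  -5.11180753   1.46632815] [ 0.12683403  0.98772777 -2.45648211] [ 0.09452062  0.20003887 -0.00545861] 0.04692234603465286
```

View pics/c10.png

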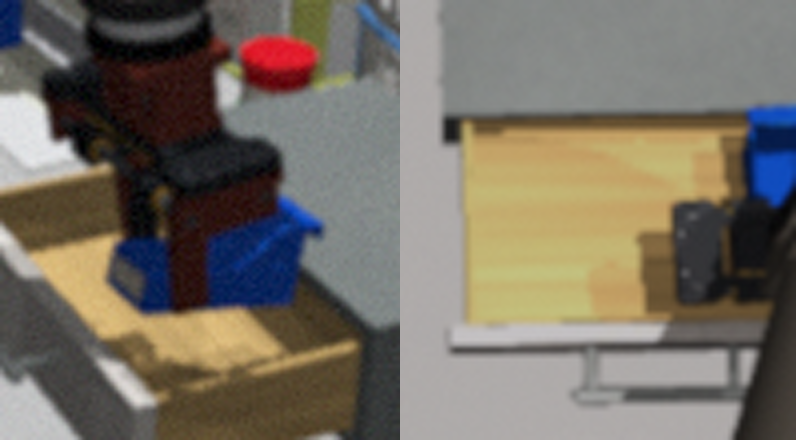

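Request:
jog_arm --increments '[[0.4,[0,0,-12],0],[0.4,[0,0,-16],0],[0.4,[0,0,-16],0],[0.4,[0,0,-12],0],[0.4,[0,0,-4],0],[0.4,[0,0,0],0]]'

```text
t: 16.27
position: [0.4842, -0.2354, 0.0283]
orientation: [-92.5, -5.9, 1.7]
force: [-1.9, 0.3, -1.3]
finger_gap: 0.047
```

Request:
jog_arm --increments '[[0.4,[-1,0,-3],0],[0.4,[-1,0,-3],0],[0.4,[-1,0,-3],0],[0.4,[0,0,0],0]]'

```text
t: 16.6
position: [0.4845, -0.2357, 0.022]
orientation: [-92.6, -6.3, 1.8]
force: [-0.9, 0.2, -2.9]
finger_gap: 0.047
```

Request:
jog_arm --increments '[[0.4,[-1,0,-3],0],[0.4,[-1,0,-3],0],[0.4,[0,0,-2],0],[0.4,[0,0,0],0]]'

```text
t: 16.93
position: [0.4836, -0.2358, 0.0143]
orientation: [-92.6, -6.4, 1.8]
force: [0.5, -0.5, -1.4]
finger_gap: 0.0465
```

Request:
jog_arm --increments '[[0.4,[-4,0,-1],0],[0.4,[-4,0,-3],0],[0.4,[-3,0,-3],0],[0.4,[0,0,0],0]]'

```text
t: 17.27
position: [0.4722, -0.236, 0.0069]
orientation: [-92.7, -6.5, 1.8]
force: [-0.9, 1.0, 0.5]
finger_gap: 0.0467
```

Request:
jog_arm --increments '[[0.4,[-2,0,-3],0],[0.4,[-2,0,-3],0],[0.4,[-1,0,-3],0],[0.4,[0,0,0],0]]'

```text
t: 17.6
position: [0.4715, -0.237, 0.0002]
orientation: [-92.8, -7.0, 1.8]
force: [-0.7, 1.1, 0.3]
finger_gap: 0.0468
```

Request:
jog_arm --increments '[[0.4,[-2,0,-3],0],[0.4,[-1,0,-3],0],[0.4,[0,0,0],0]]'

```text
t: 17.85
position: [0.4707, -0.2374, -0.0048]
orientation: [-92.9, -7.3, 1.9]
force: [-0.6, -0.0, 0.8]
finger_gap: 0.0466
```

Request:
jog_arm --increments '[[0.4,[0,0,-3],0],[0.4,[0,0,0],0]]'

```text
t: 18.02
position: [0.4725, -0.2377, -0.0068]
orientation: [-92.9, -7.5, 1.9]
force: [1.0, 0.2, -2.4]
finger_gap: 0.0469
```

Request:
jog_arm --increments '[[0.4,[0,0,-3],0],[0.4,[0,0,0],0]]'

```text
t: 18.18
position: [0.4769, -0.2382, -0.007]
orientation: [-93.0, -8.0, 1.9]
force: [-0.5, 1.0, -1.1]
finger_gap: 0.0473
```

Run:
```python
from m import *
o=arm.get_obs();print(o['position'],o['orientation'],o['force'],o['torque'],o['joint_positions'])
a=snap('scene','s10');b=snap('top','t10')
c=np.hstack([cv2.resize(a[160:270,240:340],(400,440),interpolation=cv2.INTER_CUBIC),cv2.resize(b[145:245,255:345],(396,440),interpolation=cv2.INTER_CUBIC)])
cv2.imwrite('pics/c11.png',c[:,:,::-1])
```

```text
[ 0.47694453 -0.2381579  -0.00696389] [-92.99801014  -7.96414611   1.92156071] [-0.46348842  1.00952641 -1.07151686] [ 0.06732731  0.26586262 -0.02257855] [  9.39585368  27.46048503  12.9032257  124.67377951 -17.57368923
  20.80366023 128.19090555]
```

Request:
jog_arm --increments '[[0.68,[0,0,0],0],[0.68,[0,0,0],0],[0.68,[0,0,0],0],[0.68,[0,0,10],0],[0.68,[0,0,20],0],[0.68,[0,5,30],0],[0.68,[0,10,35],0],[0.68,[0,20,30],0],[0.7,[0,30,20],0],[0.7,[0,30,0],0]]'

```text
t: 19.12
position: [0.4657, -0.1468, 0.141]
orientation: [-92.9, -7.0, 0.9]
force: [1.3, 0.1, -0.9]
finger_gap: 0.0613
```

Run:
```python
from m import *
o=arm.get_obs();print(o['position'],o['orientation'],o['force'],o['torque'],o['joint_positions'])
a=snap('scene','s11');b=snap('top','t11')
c=np.hstack([cv2.resize(a[160:270,240:340],(400,440),interpolation=cv2.INTER_CUBIC),cv2.resize(b[145:245,255:345],(396,440),interpolation=cv2.INTER_CUBIC)])
cv2.imwrite('pics/c12.png',c[:,:,::-1])
```

```text
[ 0.46570288 -0.14675747  0.1410429 ] [-92.88978103  -7.00310856   0.93153167] [ 1.30924472  0.11648136 -0.8792968 ] [0.12750953 0.07945919 0.00113609] [-10.89838736   8.75393159  21.95626068 124.19999327  -2.82945841
  40.26293705 103.40952282]
```

View pics/c12.png

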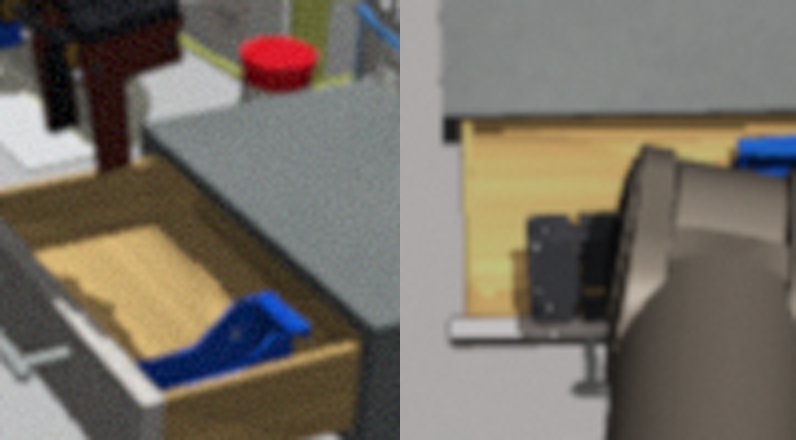

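Request:
jog_arm --increments '[[0.85,[4,20,2],0],[0.85,[5,36,2],0],[0.85,[5,38,0],0],[0.85,[5,38,0],0],[0.85,[5,38,0],0],[0.85,[5,38,0],0],[0.85,[5,38,0],0],[0.85,[5,38,0],0],[0.85,[5,38,0],0],[0.85,[5,38,0],0],[0.85,[5,36,0],0],[0.85,[2,20,0],0]]'

```text
t: 20.22
position: [0.5098, 0.278, 0.1389]
orientation: [-93.3, -5.8, 0.5]
force: [-0.1, -0.0, -0.2]
finger_gap: 0.0746
```

```bash
cat > look.py <<'E'
from m import *
o=arm.get_obs();print('pos',o['position'].round(4),o['orientation'].round(1),'F',o['force'].round(1),'T',o['torque'].round(2),o['finger_gap'].round(4))
b=snap('top','tt%d'%int(o['t']*100)); a=snap('scene','ss%d'%int(o['t']*100))
cartons(b)
def bins(im,box,zl):
    c,h=masks(im,box)
    bl=((h[...,0]>100)&(h[...,0]<125)&(h[...,1]>130)).astype(np.uint8)*255
    for P in blobs(bl,box,1500):
        W=world('top',P,zl); print('bin@%.3f'%zl,rect(W),'x',W[:,0].min().round(4),W[:,0].max().round(4),'y',W[:,1].min().round(4),W[:,1].max().round(4))
bins(b,(125,150,225,210),.105); bins(b,(262,165,350,222),.077)
for u in (275,): g=b[210:230,u].min(1).astype(int); print('front rows',g.tolist())
E
python3 look.py
```

```text
Traceback (most recent call last):
  File "look.py", line 2, in <module>
    o=arm.get_obs();print('pos',o['position'].round(4),o['orientation'].round(1),'F',o['force'].round(1),'T',o['torque'].round(2),o['finger_gap'].round(4))
                                                                                                                                  ^^^^^^^^^^^^^^^^^^^^^
AttributeError: 'float' object has no attribute 'round'
```

```bash
sed -i "s/o\['finger_gap'\].round(4)/o['finger_gap']/" look.py; python3 look.py
```

```text
pos [0.5098 0.278  0.1389] [-93.3  -5.8   0.5] F [-0.1 -0.  -0.2] T [0.08 0.09 0.  ] 0.0746443496148921
purple [400.7 234.7  69.5  11.  -30.7]
purple [418.3 120.2  71.7  10.4  25.7]
carton [400.7 234.7  69.5  11.  -30.7]
carton [410.8 138.1  69.7  19.9  26. ]
carton [418.3 120.2  71.7  10.4  25.7]
carton [436.9 -53.4 104.2  10.2  88.4]
bin@0.105 [590.7 289.3  66.9  51.8  11.4] x 0.5568 0.6218 y 0.2635 0.3193
bin@0.077 [ 505.  -229.2  119.5   49.6   -1.5] x 0.4448 0.5644 y -0.2554 -0.205
front rows [118, 117, 120, 120, 122, 117, 122, 159, 190, 191, 186, 145, 69, 100, 150, 168, 169, 169, 169, 169]
```

Request:
jog_arm --increments '[[0.85,[5,5,-10],1.5],[0.85,[5,6,-25],0],[0.85,[1,2,-25],0],[0.85,[0,0,-22],0],[0.85,[0,0,-5],0],[0.85,[0,0,0],0]]'

```text
t: 20.82
position: [0.5221, 0.281, 0.045]
orientation: [-93.8, -5.5, 2.2]
force: [0.5, -0.2, 1.0]
finger_gap: 0.0751
```

Request:
jog_arm --increments '[[0.85,[0,6,0],0],[0.85,[0,5,-4],0],[0.85,[0,0,-10],0],[0.85,[0,0,-10],0],[0.85,[0,0,-4],0],[0.85,[0,0,0],0]]'

```text
t: 21.32
position: [0.5247, 0.2915, 0.0178]
orientation: [-93.7, -5.7, 2.1]
force: [0.1, -0.9, -0.6]
finger_gap: 0.0746
```

Request:
jog_arm --increments '[[0.4,[0,0,0],0],[0.4,[0,0,0],0],[0.4,[0,0,0],0],[0.4,[0,0,0],0],[0.4,[0,0,0],0]]'

```text
t: 21.73
position: [0.5245, 0.2898, 0.0182]
orientation: [-93.8, -5.7, 2.0]
force: [-1.5, -1.5, 2.4]
finger_gap: 0.0482
```

Request:
jog_arm --increments '[[0.4,[-1,0,4],0],[0.4,[-1,0,4],0],[0.4,[-1,0,4],0],[0.4,[-1,0,4],0],[0.4,[-1,0,4],0],[0.4,[0,0,4],0]]'

```text
t: 22.23
position: [0.521, 0.29, 0.044]
orientation: [-93.7, -5.9, 2.0]
force: [3.1, 0.5, -5.1]
finger_gap: 0.0469
```

Request:
jog_arm --increments '[[0.4,[-1,0,4],0],[0.4,[0,0,4],0],[0.4,[0,0,4],0],[0.4,[0,0,4],0],[0.4,[0,0,0],0]]'

```text
t: 22.65
position: [0.5193, 0.2912, 0.0636]
orientation: [-93.6, -5.9, 2.0]
force: [0.0, -0.1, -1.2]
finger_gap: 0.0469
```

Request:
jog_arm --increments '[[0.4,[0,0,4],0],[0.4,[0,0,4],0],[0.4,[0,0,4],0],[0.4,[0,0,4],0],[0.4,[0,0,4],0],[0.4,[0,0,4],0],[0.4,[0,0,0],0]]'

```text
t: 23.23
position: [0.5181, 0.2913, 0.0901]
orientation: [-93.7, -5.8, 2.1]
force: [-0.2, 0.1, -1.9]
finger_gap: 0.047
```

Request:
jog_arm --increments '[[0.4,[-4,0,3],0],[0.4,[-6,0,3],0],[0.4,[-8,0,3],0],[0.4,[-8,0,5],0],[0.4,[-8,0,12],0],[0.4,[0,-10,15],0],[0.4,[0,-25,10],0]]'

```text
t: 23.82
position: [0.4762, 0.2599, 0.1415]
orientation: [-93.7, -5.5, 2.5]
force: [0.4, -0.2, -0.9]
finger_gap: 0.0466
```

Request:
jog_arm --increments '[[0.4,[0,-35,10],0],[0.4,[0,-38,0],0],[0.4,[0,-38,0],0],[0.4,[0,-38,0],0],[0.4,[0,-38,0],0],[0.4,[0,-38,0],0],[0.4,[0,-38,0],0],[0.4,[0,-38,0],0],[0.4,[0,-38,0],0],[0.4,[0,-35,0],0],[0.4,[0,-18,0],0],[0.4,[0,0,0],0]]'

```text
t: 24.82
position: [0.4632, -0.1451, 0.1593]
orientation: [-93.2, -6.0, 3.0]
force: [-0.1, 0.5, -1.4]
finger_gap: 0.0467
```

```bash
python3 look.py
```

```text
pos [ 0.4632 -0.1451  0.1593] [-93.2  -6.    3. ] F [-0.1  0.5 -1.4] T [0.14 0.2  0.03] 0.04670242047507012
purple [402.9 376.4  71.7  11.3 -26.9]
purple [400.6 233.8  70.5  11.5 -30.9]
purple [418.3 120.2  71.7  10.4  25.7]
carton [491.8 480.1  20.1  10.3  88.4]
carton [410.  394.7  69.8  19.3 -26.9]
carton [402.9 376.4  71.7  11.3 -26.9]
carton [409.6 250.9  70.8  19.4 -29.8]
carton [400.6 233.8  70.5  11.5 -30.9]
carton [410.8 138.   69.4  19.8  26.4]
carton [418.3 120.2  71.7  10.4  25.7]
carton [436.1 -25.6  48.6   7.   88.4]
bin@0.105 [554.4 385.2 130.5  57.3   7.7] x 0.4905 0.6183 y 0.3586 0.4209
bin@0.077 [ 568.8 -155.2   61.9   52.6    0. ] x 0.5378 0.5997 y -0.1814 -0.1289
bin@0.077 [ 556.8 -233.7   44.    15.7   88.3] x 0.5484 0.5644 y -0.2557 -0.2116
front rows [116, 117, 116, 110, 102, 97, 103, 146, 183, 188, 183, 143, 67, 99, 146, 164, 165, 165, 166, 165]
```

Request:
jog_arm --increments '[[0.4,[6,-3,-10],-1],[0.4,[5,0,-20],0],[0.4,[0,0,-20],0],[0.4,[-1,0,-15],0],[0.4,[0,0,-3],0],[0.4,[0,0,0],0]]'

```text
t: 25.42
position: [0.4758, -0.1307, 0.0897]
orientation: [-92.8, -6.2, 3.1]
force: [-0.7, 0.1, -0.8]
finger_gap: 0.0469
```

Request:
jog_arm --increments '[[0.4,[-3,-8,0],-1],[0.4,[-2,-8,-5],0],[0.4,[-2,0,-14],0],[0.4,[-2,0,-14],0],[0.4,[-2,0,-8],0],[0.4,[0,0,0],0]]'

```text
t: 25.92
position: [0.4684, -0.1446, 0.053]
orientation: [-92.7, -6.7, 2.3]
force: [0.3, -0.0, -0.8]
finger_gap: 0.0469
```

Request:
jog_arm --increments '[[0.4,[4,0,0],0],[0.4,[0,0,-8],0],[0.4,[-1,0,-12],0],[0.4,[-2,0,-12],0],[0.4,[-1,0,-5],0],[0.4,[0,0,0],0]]'

```text
t: 26.42
position: [0.4743, -0.1448, 0.0183]
orientation: [-92.8, -7.3, 2.3]
force: [0.5, -0.5, -1.0]
finger_gap: 0.0465
```

Request:
jog_arm --increments '[[0.4,[0,0,-4],0],[0.4,[-1,0,-5],0],[0.4,[-2,0,-5],0],[0.4,[-2,0,-4],0],[0.4,[0,0,0],0]]'

```text
t: 26.83
position: [0.4742, -0.1456, 0.0022]
orientation: [-92.9, -7.8, 2.3]
force: [-1.6, 1.3, 0.1]
finger_gap: 0.0469
```

Request:
jog_arm --increments '[[0.4,[-2,0,-4],0],[0.4,[-2,0,-4],0],[0.4,[-1,0,-3],0],[0.4,[0,0,0],0]]'

```text
t: 27.17
position: [0.4728, -0.1463, -0.0074]
orientation: [-92.9, -8.3, 2.3]
force: [-0.6, 0.3, 2.1]
finger_gap: 0.0469
```

Request:
jog_arm --increments '[[0.4,[-1,0,-3],0],[0.4,[0,0,0],0]]'

```text
t: 27.33
position: [0.4765, -0.1463, -0.0079]
orientation: [-93.0, -8.8, 2.3]
force: [-1.3, -0.2, 2.8]
finger_gap: 0.0469
```

Request:
jog_arm --increments '[[0.68,[0,0,0],0],[0.68,[0,0,0],0],[0.68,[0,0,0],0],[0.68,[0,0,10],0],[0.68,[0,0,20],0],[0.68,[0,0,30],0],[0.68,[0,10,35],0],[0.68,[3,25,30],0],[0.7,[5,36,20],0],[0.85,[5,38,0],0],[0.85,[5,38,0],0],[0.85,[5,38,0],0]]'

```text
t: 28.33
position: [0.4914, 0.0359, 0.146]
orientation: [-92.9, -8.4, 1.0]
force: [0.9, -0.3, -0.3]
finger_gap: 0.0737
```

Request:
jog_arm --increments '[[0.85,[4,38,0],0],[0.85,[4,38,0],0],[0.85,[4,38,0],0],[0.85,[4,38,0],0],[0.85,[4,38,0],0],[0.85,[4,38,0],0],[0.85,[4,38,0],0],[0.85,[3,38,0],0],[0.85,[2,20,0],0],[0.85,[0,0,0],0]]'

```text
t: 29.17
position: [0.5147, 0.3843, 0.1491]
orientation: [-92.9, -8.2, 1.6]
force: [0.3, -0.4, 0.4]
finger_gap: 0.0745
```

```bash
python3 look.py
```

```text
pos [0.5147 0.3843 0.1491] [-92.9  -8.2   1.6] F [ 0.3 -0.4  0.4] T [0.12 0.18 0.02] 0.07453689044024486
purple [402.8 377.1  70.5  11.6 -26. ]
purple [401.1 233.7  69.9  11.9 -31.2]
purple [418.3 120.2  71.7  10.4  25.7]
carton [403.8 403.1  32.2   7.3 -23.7]
carton [398.8 393.   27.4   6.2 -27.8]
carton [402.8 377.1  70.5  11.6 -26. ]
carton [421.4 243.9  42.3  19.  -30. ]
carton [401.1 233.7  69.9  11.9 -31.2]
carton [410.5 137.9  68.9  19.2  25.8]
carton [418.3 120.2  71.7  10.4  25.7]
carton [442.  -53.6 104.3   8.6  88.4]
bin@0.105 [592.8 390.4  57.1  53.2 -81.9] x 0.5662 0.6183 y 0.3605 0.4209
bin@0.077 [ 511.8 -139.4  120.7   47.1   -0. ] x 0.4514 0.5721 y -0.163 -0.1159
bin@0.077 [ 509.9 -228.9  120.    49.3   -2.2] x 0.4499 0.5693 y -0.2558 -0.2051
front rows [120, 121, 122, 119, 110, 148, 190, 193, 190, 160, 92, 76, 129, 167, 172, 171, 170, 170, 171, 171]
```

Request:
jog_arm --increments '[[0.85,[2,2,-10],0],[0.85,[2,2,-25],0],[0.85,[0,2,-25],0],[0.85,[0,2,-25],0],[0.85,[0,0,-8],0],[0.85,[0,0,0],0]]'

```text
t: 29.77
position: [0.5223, 0.3732, 0.0535]
orientation: [-93.3, -8.2, 0.6]
force: [0.2, 0.0, 0.2]
finger_gap: 0.0747
```

Request:
jog_arm --increments '[[0.85,[0,10,0],1.5],[0.85,[0,9,0],0],[0.85,[0,2,-8],0],[0.85,[0,1,-14],0],[0.85,[0,1,-12],0],[0.85,[0,0,-2],0],[0.85,[0,0,0],0]]'

```text
t: 30.35
position: [0.5251, 0.3977, 0.0186]
orientation: [-93.1, -8.5, 2.0]
force: [0.6, 0.4, 0.3]
finger_gap: 0.0747
```

Request:
jog_arm --increments '[[0.85,[0,-4,0],0],[0.85,[0,-3,0],0],[0.4,[0,0,0],0],[0.4,[0,0,0],0],[0.4,[0,0,0],0],[0.4,[0,0,0],0],[0.4,[0,0,0],0]]'

```text
t: 30.93
position: [0.5251, 0.3902, 0.0193]
orientation: [-93.1, -8.5, 2.0]
force: [-0.4, 0.4, -0.1]
finger_gap: 0.0476
```

Request:
jog_arm --increments '[[0.4,[-1,0,4],0],[0.4,[-1,0,4],0],[0.4,[-1,0,4],0],[0.4,[-1,0,4],0],[0.4,[-1,0,4],0],[0.4,[0,0,4],0]]'

```text
t: 31.43
position: [0.5215, 0.3895, 0.0446]
orientation: [-93.1, -8.7, 2.0]
force: [2.7, 0.1, -4.2]
finger_gap: 0.0469
```

Request:
jog_arm --increments '[[0.4,[-1,0,4],0],[0.4,[0,0,4],0],[0.4,[0,0,4],0],[0.4,[0,0,4],0],[0.4,[0,0,0],0]]'

```text
t: 31.85
position: [0.52, 0.389, 0.0641]
orientation: [-93.1, -8.6, 1.9]
force: [1.0, -0.1, -0.2]
finger_gap: 0.0469
```

Request:
jog_arm --increments '[[0.4,[0,0,4],0],[0.4,[0,0,4],0],[0.4,[0,0,4],0],[0.4,[0,0,4],0],[0.4,[0,0,4],0],[0.4,[0,0,4],0],[0.4,[0,0,0],0]]'

```text
t: 32.43
position: [0.5189, 0.3888, 0.0907]
orientation: [-93.2, -8.5, 1.9]
force: [-0.7, -0.1, 0.2]
finger_gap: 0.0469
```

Request:
jog_arm --increments '[[0.4,[-4,0,3],0],[0.4,[-6,0,3],0],[0.4,[-8,0,3],0],[0.4,[-8,0,5],0],[0.4,[-8,0,12],0],[0.4,[0,-10,15],0],[0.4,[0,-25,10],0],[0.4,[0,-35,10],0],[0.4,[0,-38,0],0],[0.4,[0,-38,0],0],[0.4,[0,-38,0],0],[0.4,[0,-38,0],0]]'

```text
t: 33.43
position: [0.4728, 0.1731, 0.1609]
orientation: [-92.6, -8.7, 3.2]
force: [1.2, -0.9, -0.9]
finger_gap: 0.0469
```

Request:
jog_arm --increments '[[0.4,[0,-38,0],0],[0.4,[0,-38,0],0],[0.4,[0,-38,0],0],[0.4,[0,-38,0],0],[0.4,[0,-38,0],0],[0.4,[0,-34,0],0],[0.4,[0,-12,0],0],[0.4,[0,0,0],0]]'

```text
t: 34.1
position: [0.4655, -0.0778, 0.1684]
orientation: [-92.1, -9.2, 2.8]
force: [-0.4, 0.3, -0.9]
finger_gap: 0.0467
```

```bash
python3 look.py
```

```text
pos [ 0.4655 -0.0778  0.1684] [-92.1  -9.2   2.8] F [-0.4  0.3 -0.9] T [0.07 0.26 0.04] 0.04674375578210548
purple [402.9 376.4  71.7  11.3 -26.8]
purple [400.6 233.8  70.6  11.5 -30.9]
purple [418.3 120.3  71.7  10.6  26. ]
carton [491.8 480.1  20.1  10.3  88.4]
carton [409.9 394.8  70.1  19.6 -26.8]
carton [402.9 376.4  71.7  11.3 -26.8]
carton [409.7 251.3  71.   19.7 -30. ]
carton [400.6 233.8  70.6  11.5 -30.9]
carton [410.8 137.9  69.6  19.8  26.7]
carton [418.3 120.3  71.7  10.6  26. ]
bin@0.077 [564.8 -81.3  70.5  53.3  -1.2] x 0.5292 0.5997 y -0.1085 -0.0551
bin@0.077 [ 550.4 -139.3   46.3   44.9   88.3] x 0.5276 0.5723 y -0.163 -0.1156
bin@0.077 [ 510.2 -228.5  120.6   50.2   -2.2] x 0.4499 0.5697 y -0.2558 -0.2028
front rows [48, 47, 47, 39, 27, 24, 24, 38, 67, 72, 55, 65, 119, 158, 162, 164, 163, 163, 164, 165]
```

Request:
jog_arm --increments '[[0.4,[6,0,-10],-1],[0.4,[5,0,-20],0],[0.4,[0,0,-22],0],[0.4,[-1,0,-18],0],[0.4,[0,0,-3],0],[0.4,[0,0,0],0]]'

```text
t: 34.7
position: [0.4789, -0.0608, 0.0949]
orientation: [-91.8, -9.5, 3.0]
force: [-0.5, 0.7, -1.9]
finger_gap: 0.0466
```

Request:
jog_arm --increments '[[0.4,[-1,-4,-4],-1],[0.4,[-1,-2,-12],0],[0.4,[-2,0,-14],0],[0.4,[-2,0,-12],0],[0.4,[-1,0,-5],0],[0.4,[0,0,0],0]]'

```text
t: 35.2
position: [0.478, -0.0623, 0.0522]
orientation: [-91.6, -10.2, 2.2]
force: [0.0, -0.2, -0.4]
finger_gap: 0.0471
```

Request:
jog_arm --increments '[[0.4,[4,-3,0],0],[0.4,[0,-1,-6],0],[0.4,[-1,0,-10],0],[0.4,[-1,0,-6],0],[0.4,[0,0,0],0]]'

```text
t: 35.62
position: [0.4848, -0.066, 0.0334]
orientation: [-91.5, -10.7, 2.1]
force: [-0.7, 0.4, -2.6]
finger_gap: 0.047
```

Request:
jog_arm --increments '[[0.4,[-5,0,0],0],[0.4,[-5,0,0],0],[0.4,[-4,0,-2],0],[0.4,[-3,0,-4],0],[0.4,[0,0,0],0]]'

```text
t: 36.03
position: [0.4739, -0.0662, 0.0305]
orientation: [-91.6, -11.5, 2.1]
force: [-0.1, 0.2, -0.8]
finger_gap: 0.0469
```

Request:
jog_arm --increments '[[0.4,[-2,0,-5],0],[0.4,[-2,0,-5],0],[0.4,[-2,0,-5],0],[0.4,[0,0,0],0]]'

```text
t: 36.37
position: [0.4742, -0.0663, 0.0173]
orientation: [-91.6, -12.2, 2.1]
force: [2.1, 0.9, -2.9]
finger_gap: 0.0467
```

Request:
jog_arm --increments '[[0.4,[-2,0,-5],0],[0.4,[-2,0,-5],0],[0.4,[-2,0,-4],0],[0.4,[0,0,0],0]]'

```text
t: 36.7
position: [0.4738, -0.0667, 0.0042]
orientation: [-91.7, -12.9, 2.1]
force: [-0.0, 0.3, 1.1]
finger_gap: 0.0469
```

```bash
python3 look.py | grep -v carton
```

```text
pos [ 0.4738 -0.0667  0.0042] [-91.7 -12.9   2.1] F [-0.   0.3  1.1] T [ 0.1  -0.39  0.01] 0.04685063536622613
purple [402.9 376.4  71.7  11.3 -26.9]
purple [400.6 233.9  70.6  11.6 -30.6]
purple [418.4 120.3  71.9  10.4  25.7]
bin@0.077 [523.7 -62.   83.6  45.2   1.6] x 0.4825 0.5657 y -0.0856 -0.0393
bin@0.077 [ 520.4 -139.    76.6   46.6   -1.6] x 0.4822 0.5582 y -0.1632 -0.1158
bin@0.077 [ 498.1 -229.1  119.3   49.4   -1.7] x 0.438 0.5574 y -0.2553 -0.2048
front rows [31, 26, 28, 41, 53, 58, 68, 74, 66, 65, 65, 76, 97, 102, 91, 72, 46, 34, 33, 32]
```

Request:
jog_arm --increments '[[0.4,[-2,0,-5],0],[0.4,[-2,0,-5],0],[0.4,[-2,0,-4],0]]'

```text
t: 37.05
position: [0.4713, -0.0673, -0.0075]
orientation: [-91.7, -13.2, 2.0]
force: [0.7, 1.2, 25.0]
finger_gap: 0.0467
```

Request:
jog_arm --increments '[[0.4,[-1,0,-4],0],[0.6,[0,0,0],0],[0.6,[0,0,0],0]]'

```text
t: 37.3
position: [0.4782, -0.0681, -0.0066]
orientation: [-91.6, -14.1, 1.7]
force: [-0.2, -0.1, 0.5]
finger_gap: 0.0522
```

Request:
jog_arm --increments '[[0.62,[0,0,20],0],[0.62,[0,0,40],0],[0.62,[5,0,40],0],[0.62,[10,10,40],0],[0.7,[10,36,20],0],[0.7,[10,36,0],0],[0.7,[-5,38,0],0],[0.7,[-10,38,0],0]]'

```text
t: 37.97
position: [0.4825, 0.0787, 0.1234]
orientation: [-91.4, -13.0, 0.8]
force: [1.1, 0.3, -0.0]
finger_gap: 0.0615
```

```bash
python3 look.py
```

```text
pos [0.4825 0.0787 0.1234] [-91.4 -13.    0.8] F [ 1.1  0.3 -0. ] T [0.03 0.15 0.02] 0.0615034063047103
purple [402.8 376.3  71.7  11.4 -27. ]
purple [400.7 233.8  70.8  11.5 -30.7]
carton [491.8 479.8  20.6  10.3  88.4]
carton [409.8 394.6  70.1  19.5 -27. ]
carton [402.8 376.3  71.7  11.4 -27. ]
carton [409.6 251.1  71.2  19.8 -29.9]
carton [400.7 233.8  70.8  11.5 -30.7]
carton [434.9 -56.5  98.1  10.4 -89.2]
bin@0.077 [505.1 -63.2 120.4  45.6   0.8] x 0.445 0.5655 y -0.0868 -0.0408
bin@0.077 [ 5.038e+02 -1.393e+02  1.196e+02  4.720e+01 -1.000e-01] x 0.4441 0.5636 y -0.163 -0.1157
bin@0.077 [ 502.9 -229.1  119.5   49.7   -1.6] x 0.4428 0.5623 y -0.2554 -0.2049
front rows [110, 112, 113, 113, 114, 115, 116, 145, 177, 182, 182, 178, 137, 70, 113, 155, 161, 161, 159, 161]
```

Request:
jog_arm --increments '[[0.7,[-14,10,0],6.5],[0.7,[-16,14,0],6.5],[0.7,[-16,14,0],6.5],[0.7,[-14,12,0],6.0],[0.7,[-5,2,-10],0],[0.7,[0,0,0],0]]'

```text
t: 38.57
position: [0.4003, 0.1389, 0.1055]
orientation: [-91.6, -11.7, 29.2]
force: [-0.2, -0.4, -0.6]
finger_gap: 0.0616
```

```bash
python3 look.py | grep -v bin
python3 - <<'E'
from m import *
import glob
im=cv2.imread(sorted(glob.glob('pics/tt*.png'),key=lambda s:int(s[7:-4]))[-2])[:,:,::-1]
box=(262,165,350,222);c,h=masks(im,box)
bl=((h[...,0]>100)&(h[...,0]<125)&(h[...,1]>130)).astype(np.uint8)*255
for P in blobs(bl,box,1500):
    W=world('top',P,.077);F=world('top',P,.05)
    L=W[W[:,0]>W[:,0].max()-.012]; G=F[F[:,0]<F[:,0].min()+.03]
    print('lip y',L[:,1].min(),L[:,1].max(),'front y',G[:,1].min(),G[:,1].max(),'front x',F[:,0].min())
E
```

```text
pos [0.4003 0.1389 0.1055] [-91.6 -11.7  29.2] F [-0.2 -0.4 -0.6] T [-0.01  0.25  0.04] 0.061623336474544294
purple [402.8 376.3  71.7  11.4 -27. ]
purple [400.8 233.8  70.7  11.5 -30.7]
purple [445.6 134.4   9.7   8.6  -0.6]
carton [491.8 480.1  20.1  10.3  88.4]
carton [410.1 394.6  69.6  19.2 -26.9]
carton [402.8 376.3  71.7  11.4 -27. ]
carton [409.8 251.   70.6  19.3 -30. ]
carton [400.8 233.8  70.7  11.5 -30.7]
carton [436.1 150.1  19.1  11.4 -70. ]
carton [433.7 -53.3 104.2  10.2  88.4]
front rows [111, 112, 113, 111, 112, 113, 114, 144, 177, 181, 182, 178, 136, 69, 113, 155, 160, 159, 160, 158]
lip y -0.08511400498276055 -0.0422904990931359 front y -0.08879731269351064 -0.04317909175545606 front x 0.44805053650442905
lip y -0.16300761779248538 -0.11913428206738111 front y -0.1663779519453975 -0.11898503281668787 front x 0.44705227883529464
lip y -0.2554065086417949 -0.21135257652604011 front y -0.25738095549785234 -0.20937273564258313 front x 0.44579548720644335
```

Request:
jog_arm --increments '[[0.7,[5,-3,-10],-2],[0.7,[4,-2,-20],-1.4],[0.7,[2,-2,-25],0],[0.7,[0,0,-20],0],[0.7,[0,0,0],0]]'

```text
t: 39.08
position: [0.417, 0.1299, 0.034]
orientation: [-91.7, -11.8, 25.2]
force: [-0.8, -1.0, 0.3]
finger_gap: 0.0616
```

Request:
jog_arm --increments '[[0.7,[-1,1,-10],0.5],[0.7,[-1,1,-14],0],[0.7,[-1,0,-10],0],[0.7,[0,0,0],0]]'

```text
t: 39.42
position: [0.4177, 0.128, 0.0005]
orientation: [-92.0, -11.7, 25.3]
force: [-0.7, -0.4, 1.2]
finger_gap: 0.0617
```

Request:
jog_arm --increments '[[0.7,[-2,4,-2],0.5],[0.3,[0,0,0],0],[0.3,[0,0,0],0],[0.3,[0,0,0],0],[0.3,[0,0,0],0],[0.3,[0,0,0],0]]'

```text
t: 39.92
position: [0.4195, 0.1312, 0.0026]
orientation: [-92.3, -11.9, 25.8]
force: [0.7, -0.1, -0.8]
finger_gap: 0.0361
```

Request:
jog_arm --increments '[[0.3,[0,0,15],0],[0.3,[2,0,30],0],[0.3,[5,0,35],0],[0.3,[5,0,35],0],[0.3,[5,0,20],0]]'

```text
t: 40.33
position: [0.4303, 0.1277, 0.1379]
orientation: [-92.4, -11.0, 25.9]
force: [0.2, 0.9, -0.4]
finger_gap: 0.0356
```

```bash
python3 look.py | grep -v bin
```

```text
pos [0.4303 0.1277 0.1379] [-92.4 -11.   25.9] F [ 0.2  0.9 -0.4] T [0.05 0.12 0.02] 0.0355621876967405
purple [402.9 376.4  71.6  11.4 -27.1]
carton [491.8 480.1  20.1  10.3  88.4]
carton [410.  394.6  69.7  19.3 -26.4]
carton [402.9 376.4  71.6  11.4 -27.1]
carton [388.4 266.9  26.1  16.3  14.9]
carton [434.3 -53.3 104.4  10.1  89.6]
front rows [111, 112, 111, 112, 112, 112, 115, 145, 177, 181, 182, 177, 136, 67, 113, 156, 160, 160, 159, 159]
```

Request:
jog_arm --increments '[[0.3,[5,-12,0],-3],[0.3,[8,-28,0],-5],[0.3,[9,-32,0],-5],[0.3,[9,-34,0],-5],[0.3,[9,-34,0],-4],[0.3,[9,-32,0],-2],[0.3,[6,-14,0],0],[0.3,[0,0,0],0]]'

```text
t: 41.1
position: [0.4819, -0.0618, 0.133]
orientation: [-92.3, -11.0, 1.3]
force: [0.4, 0.1, -0.6]
finger_gap: 0.0356
```

```bash
python3 look.py | grep -v bin
```

```text
pos [ 0.4819 -0.0618  0.133 ] [-92.3 -11.    1.3] F [ 0.4  0.1 -0.6] T [ 0.09  0.25 -0.03] 0.03557249017359228
purple [402.8 376.3  71.7  11.4 -27. ]
purple [400.7 233.7  70.9  11.8 -30.5]
carton [491.8 480.1  20.1  10.3  88.4]
carton [410.1 394.6  69.6  19.2 -26.8]
carton [402.8 376.3  71.7  11.4 -27. ]
carton [409.7 251.1  70.8  19.2 -30.5]
carton [400.7 233.7  70.9  11.8 -30.5]
front rows [106, 109, 111, 115, 122, 128, 135, 134, 118, 90, 67, 60, 58, 59, 58, 60, 60, 61, 60, 61]
```

Request:
jog_arm --increments '[[0.3,[5,-3,-12],0],[0.3,[4,-3,-20],0],[0.3,[0,-1,-20],0],[0.3,[0,0,-8],0],[0.3,[0,0,0],0]]'

```text
t: 41.62
position: [0.4874, -0.0581, 0.0684]
orientation: [-92.1, -10.7, 2.0]
force: [0.4, 0.3, -0.0]
finger_gap: 0.0358
```

Request:
jog_arm --increments '[[0.3,[3,-4,0],-0.5],[0.3,[3,-4,0],0],[0.3,[0,0,0],0]]'

```text
t: 41.87
position: [0.4933, -0.0642, 0.069]
orientation: [-92.0, -10.6, 1.7]
force: [0.1, -1.0, -0.5]
finger_gap: 0.0358
```

Run:
```python
from m import *
o=arm.get_obs();print(o['position'],o['orientation'])
a=snap('scene','s20');b=snap('top','t20')
c=np.hstack([cv2.resize(a[170:260,230:320],(400,400),interpolation=cv2.INTER_CUBIC),cv2.resize(b[155:235,262:342],(400,400),interpolation=cv2.INTER_CUBIC)])
cv2.imwrite('pics/c20.png',c[:,:,::-1])
```

```text
[ 0.49328445 -0.06420685  0.06898485] [-92.00174642 -10.63548608   1.69403577]
```

View pics/c20.png

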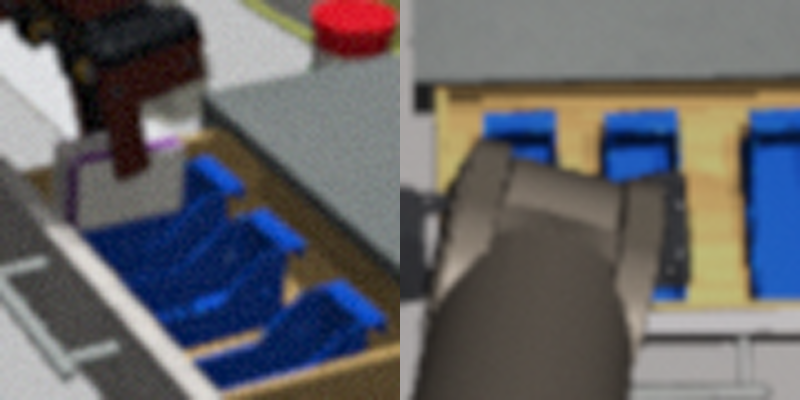

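Request:
jog_arm --increments '[[0.3,[-1,-1,-8],-0.3],[0.3,[-1,-1,-10],0],[0.3,[-1,0,-6],0],[0.3,[0,0,0],0]]'

```text
t: 42.3
position: [0.4914, -0.0654, 0.0452]
orientation: [-91.9, -10.9, 1.3]
force: [-0.8, 1.1, -1.0]
finger_gap: 0.0359
```

Request:
jog_arm --increments '[[0.3,[-1,0,-6],0],[0.3,[-1,0,-6],0],[0.3,[-1,0,-4],0],[0.3,[0,0,0],0]]'

```text
t: 42.63
position: [0.4888, -0.0655, 0.028]
orientation: [-91.9, -11.0, 1.3]
force: [0.2, 0.3, -0.7]
finger_gap: 0.036
```

Request:
jog_arm --increments '[[0.3,[0,0,-3],0],[0.3,[0,0,0],0]]'

```text
t: 42.8
position: [0.4939, -0.065, 0.0275]
orientation: [-91.9, -11.5, 1.3]
force: [1.0, 0.1, -0.2]
finger_gap: 0.0356
```

Request:
jog_arm --increments '[[0.3,[0,0,-3],0],[0.3,[0,0,0],0]]'

```text
t: 42.97
position: [0.4997, -0.065, 0.0277]
orientation: [-91.9, -12.1, 1.3]
force: [-0.4, -0.8, -1.1]
finger_gap: 0.0358
```

Request:
jog_arm --increments '[[0.55,[0,0,0],0],[0.55,[0,0,0],0],[0.55,[0,0,15],0],[0.55,[0,0,30],0],[0.6,[0,5,35],0],[0.7,[-5,20,25],-3],[0.7,[-8,36,0],-5],[0.7,[-10,38,0],-5],[0.7,[-10,38,0],-5],[0.7,[-12,38,0],-5],[0.7,[-12,38,0],-5],[0.7,[-12,38,0],-4]]'

```text
t: 43.97
position: [0.4373, 0.1348, 0.1298]
orientation: [-91.8, -11.4, -25.9]
force: [-0.1, 0.9, 0.5]
finger_gap: 0.0615
```

```bash
python3 look.py
python3 - <<'E'
from m import *
import glob
im=cv2.imread(sorted(glob.glob('pics/tt*.png'),key=lambda s:int(s[7:-4]))[-1])[:,:,::-1]
box=(262,175,300,222);c,h=masks(im,box)
pur=((h[...,0]>125)&(h[...,0]<165)&(h[...,1]>90)).astype(np.uint8)*255
for P in blobs(pur,box,100): print('drawer purple',rect(world('top',P,.071)))
E
```

```text
pos [0.4373 0.1348 0.1298] [-91.8 -11.4 -25.9] F [-0.1  0.9  0.5] T [0.11 0.09 0.1 ] 0.06153454549121363
purple [402.9 376.4  71.7  11.2 -26.7]
purple [471.2 -78.1  20.   11.9  -1.6]
carton [491.8 479.8  20.6  10.3  88.4]
carton [409.8 394.9  70.8  20.2 -26.7]
carton [402.9 376.4  71.7  11.2 -26.7]
carton [445.2 -53.5 104.9  10.7  88.4]
carton [472.8 -59.3  17.8  17.3  -1.6]
carton [471.2 -78.1  20.   11.9  -1.6]
bin@0.077 [553.4 -62.9  48.1  44.6  -2.3] x 0.5285 0.5768 y -0.086 -0.0408
bin@0.077 [ 5.147e+02 -1.394e+02  1.213e+02  4.720e+01 -4.000e-01] x 0.454 0.5752 y -0.1633 -0.1158
bin@0.077 [ 513.9 -229.1  121.7   48.9   -2. ] x 0.4529 0.5741 y -0.2556 -0.2049
front rows [114, 117, 113, 105, 141, 183, 185, 183, 156, 94, 73, 123, 159, 163, 162, 162, 164, 164, 164, 164]
drawer purple [494.5 -76.3  73.1  12.4   0.9]
```

Request:
jog_arm --increments '[[0.7,[-10,30,0],-2],[0.7,[-10,36,0],-1],[0.7,[-8,30,-10],0],[0.7,[-4,8,-20],0],[0.7,[0,0,-25],0],[0.7,[0,0,-12],0],[0.7,[0,0,0],0]]'

```text
t: 44.65
position: [0.4012, 0.2499, 0.0586]
orientation: [-91.9, -11.2, -27.7]
force: [-0.2, -0.7, -0.1]
finger_gap: 0.0617
```

Request:
jog_arm --increments '[[0.7,[4,-3,-10],-3],[0.7,[3,-3,-15],0],[0.7,[0,0,-18],0],[0.7,[0,0,-10],0],[0.7,[0,0,0],0]]'

```text
t: 45.07
position: [0.4095, 0.2399, 0.0049]
orientation: [-92.0, -11.3, -30.9]
force: [-1.0, 0.0, 0.4]
finger_gap: 0.0613
```

Request:
jog_arm --increments '[[0.7,[-2,2,-5],0],[0.7,[0,0,-3],0],[0.3,[0,0,0],0],[0.3,[0,0,0],0],[0.3,[0,0,0],0],[0.3,[0,0,0],0]]'

```text
t: 45.57
position: [0.4086, 0.2423, -0.001]
orientation: [-91.9, -11.3, -30.9]
force: [-0.6, 0.3, -0.2]
finger_gap: 0.0384
```

Request:
jog_arm --increments '[[0.3,[0,0,0],0],[0.3,[0,0,15],0],[0.3,[2,0,30],0],[0.3,[3,0,35],0],[0.3,[3,0,35],0],[0.3,[3,0,20],0]]'

```text
t: 46.07
position: [0.4159, 0.2384, 0.1356]
orientation: [-92.6, -11.2, -30.8]
force: [0.6, 0.8, -1.4]
finger_gap: 0.0357
```

Request:
jog_arm --increments '[[0.3,[4,-15,2],2],[0.3,[7,-30,0],3],[0.3,[7,-34,0],4],[0.3,[8,-36,0],4],[0.3,[8,-36,0],4],[0.3,[8,-36,0],4],[0.3,[8,-36,0],4],[0.3,[8,-36,0],3],[0.3,[8,-36,0],2],[0.3,[6,-34,0],1],[0.3,[5,-30,0],1],[0.3,[0,-12,0],0]]'

```text
t: 47.07
position: [0.4927, -0.1176, 0.1465]
orientation: [-91.3, -11.7, 1.4]
force: [-0.3, 0.4, -0.5]
finger_gap: 0.0356
```

Request:
jog_arm --increments '[[0.3,[0,0,0],0]]'

```text
t: 47.15
position: [0.4921, -0.1212, 0.1467]
orientation: [-91.3, -11.7, 1.1]
force: [-0.3, -0.6, -1.0]
finger_gap: 0.036
```

Request:
jog_arm --increments '[[0.3,[4,-12,-12],0],[0.3,[4,-10,-22],-0.5],[0.3,[0,-5,-25],0],[0.3,[0,-3,-14],0],[0.3,[0,0,0],0]]'

```text
t: 47.57
position: [0.5015, -0.1484, 0.0721]
orientation: [-91.1, -11.9, 0.6]
force: [-0.7, -0.2, -0.5]
finger_gap: 0.0357
```

```bash
cat > dr.py <<'E'
from m import *
o=arm.get_obs();print('pos',o['position'].round(4),o['orientation'].round(1),'F',o['force'].round(1),o['finger_gap'])
im=snap('top','td%d'%int(o['t']*100))
box=(262,165,352,226);c,h=masks(im,box)
pur=((h[...,0]>125)&(h[...,0]<165)&(h[...,1]>90)).astype(np.uint8)*255
for P in blobs(pur,box,100): print('drawer purple',rect(world('top',P,.071)))
bl=((h[...,0]>100)&(h[...,0]<125)&(h[...,1]>130)).astype(np.uint8)*255
for P in blobs(bl,box,800):
    W=world('top',P,.077);F=world('top',P,.05); L=W[W[:,0]>W[:,0].max()-.012]
    print('lip x',W[:,0].max().round(4),'lip y',L[:,1].min().round(4),L[:,1].max().round(4),'front x',F[:,0].min().round(4))
E
python3 dr.py; ls pics | tail -1
```

```text
pos [ 0.5015 -0.1484  0.0721] [-91.1 -11.9   0.6] F [-0.7 -0.2 -0.5] 0.03569035687983866
drawer purple [ 540.5 -165.    12.5    9.6   -1.6]
lip x 0.5768 lip y -0.086 -0.0416 front x 0.5333
lip x 0.5752 lip y -0.1633 -0.1191 front x 0.5337
lip x 0.5741 lip y -0.2556 -0.2113 front x 0.5304
tt4396.png
```

Request:
jog_arm --increments '[[0.3,[0,4,0],0.3],[0.3,[0,3,0],0],[0.3,[0,0,0],0]]'

```text
t: 47.87
position: [0.5027, -0.1382, 0.0749]
orientation: [-91.1, -12.0, 1.1]
force: [-0.2, -0.3, -0.1]
finger_gap: 0.0355
```

Request:
jog_arm --increments '[[0.3,[-1,-3,-2],0],[0.3,[-2,-1,-10],0],[0.3,[-2,0,-8],0],[0.3,[0,0,0],0]]'

```text
t: 48.2
position: [0.5009, -0.1402, 0.0576]
orientation: [-91.1, -12.4, 1.3]
force: [-0.6, -0.5, -1.0]
finger_gap: 0.0354
```

Request:
jog_arm --increments '[[0.3,[-1,-3,-2],-0.3],[0.3,[-2,0,-10],0],[0.3,[-2,0,-6],0],[0.3,[0,0,0],0]]'

```text
t: 48.53
position: [0.4963, -0.1438, 0.0398]
orientation: [-91.0, -12.5, 1.0]
force: [-0.0, -0.2, -0.3]
finger_gap: 0.0356
```

Request:
jog_arm --increments '[[0.3,[-1,0,-6],0],[0.3,[-1,0,-5],0],[0.3,[-1,0,-3],0],[0.3,[0,0,0],0]]'

```text
t: 48.87
position: [0.4947, -0.1445, 0.0256]
orientation: [-91.1, -12.7, 1.0]
force: [0.1, 1.6, -0.2]
finger_gap: 0.0358
```

Request:
jog_arm --increments '[[0.3,[0,0,-2],0],[0.55,[0,0,0],0],[0.55,[0,0,0],0],[0.55,[0,0,15],0],[0.55,[0,0,30],0],[0.6,[0,5,35],0],[0.7,[-5,20,25],-3],[0.7,[-5,36,0],-4],[0.7,[-5,38,0],-4],[0.7,[-6,38,0],-4],[0.7,[-6,38,0],-4],[0.7,[-6,38,0],-4]]'

```text
t: 49.87
position: [0.4657, 0.0273, 0.1278]
orientation: [-90.8, -12.4, -19.4]
force: [0.6, 0.3, -0.3]
finger_gap: 0.0614
```

```bash
python3 dr.py; python3 look.py | grep -v bin
```

```text
pos [0.4657 0.0273 0.1278] [-90.8 -12.4 -19.4] F [ 0.6  0.3 -0.3] 0.06136450760747892
drawer purple [492.9 -76.2  73.   12.5   0.7]
drawer purple [ 492.5 -156.    75.4   11.5    1. ]
lip x 0.5749 lip y -0.0854 -0.0415 front x 0.5327
lip x 0.5735 lip y -0.1618 -0.118 front x 0.4589
lip x 0.571 lip y -0.2558 -0.2114 front x 0.4543
pos [0.4651 0.0389 0.1273] [-90.8 -12.4 -18.9] F [ 0.   4.9 -0.2] T [0.33 0.25 0.07] 0.06110377962923618
purple [402.7 376.4  71.9  11.4 -27.1]
purple [470.4 -78.   21.7  11.8  -2.2]
carton [491.8 479.8  20.6  10.3  88.4]
carton [409.9 394.8  70.1  19.9 -26.9]
carton [402.7 376.4  71.9  11.4 -27.1]
carton [472.3 -59.3  18.9  17.1  -1.6]
carton [470.4 -78.   21.7  11.8  -2.2]
carton [442.6 -77.7  56.2  10.2  88.4]
front rows [48, 46, 45, 45, 45, 45, 44, 46, 45, 44, 46, 44, 45, 45, 45, 62, 66, 45, 42, 42]
```

Request:
jog_arm --increments '[[0.7,[-2,15,0],-1],[0.7,[-5,34,0],-2],[0.7,[-6,38,0],-2],[0.7,[-6,38,0],-2],[0.7,[-6,38,0],-1],[0.7,[-6,38,0],0],[0.7,[-6,38,0],0],[0.7,[-6,38,0],0],[0.7,[-6,36,0],0],[0.7,[-4,25,-10],0],[0.7,[0,0,-20],0],[0.7,[0,0,-5],0]]'

```text
t: 51.02
position: [0.4161, 0.3687, 0.0912]
orientation: [-90.7, -12.0, -27.8]
force: [0.4, -0.5, -0.2]
finger_gap: 0.0613
```

Request:
jog_arm --increments '[[0.7,[0,0,0],0]]'

```text
t: 51.1
position: [0.4169, 0.367, 0.0903]
orientation: [-90.9, -12.0, -27.9]
force: [0.2, -0.6, 0.0]
finger_gap: 0.0618
```

Request:
jog_arm --increments '[[0.7,[-4,10,0],0.5],[0.7,[-4,10,-10],0.5],[0.7,[0,4,-25],0],[0.7,[0,2,-15],0],[0.7,[0,0,0],0]]'

```text
t: 51.52
position: [0.4121, 0.3918, 0.041]
orientation: [-90.6, -11.9, -27.3]
force: [0.2, 0.0, 0.9]
finger_gap: 0.0615
```

Request:
jog_arm --increments '[[0.7,[-3,-3,-5],0.3],[0.7,[0,-2,-12],0],[0.7,[0,0,-15],0],[0.7,[0,0,-10],0],[0.7,[0,0,0],0]]'

```text
t: 51.93
position: [0.4097, 0.3864, -0.0014]
orientation: [-90.4, -11.9, -27.0]
force: [0.4, -0.7, -0.8]
finger_gap: 0.0614
```

Request:
jog_arm --increments '[[0.3,[0,0,0],0],[0.3,[0,0,0],0],[0.3,[0,0,0],0],[0.3,[0,0,0],0],[0.3,[0,0,0],0]]'

```text
t: 52.35
position: [0.4107, 0.3864, 0.0001]
orientation: [-90.3, -12.0, -27.1]
force: [-0.1, 0.8, 0.1]
finger_gap: 0.0359
```

Request:
jog_arm --increments '[[0.3,[0,0,15],0],[0.3,[2,0,30],0],[0.3,[3,0,35],0],[0.3,[3,0,35],0],[0.3,[3,0,25],0],[0.3,[5,-15,5],1],[0.3,[5,-32,0],3],[0.3,[6,-36,0],3],[0.3,[6,-38,0],3],[0.3,[6,-38,0],3],[0.3,[6,-38,0],3],[0.3,[6,-38,0],3]]'

```text
t: 53.35
position: [0.4615, 0.1542, 0.154]
orientation: [-89.9, -12.3, -6.3]
force: [-0.2, -0.1, -0.5]
finger_gap: 0.0356
```

Request:
jog_arm --increments '[[0.3,[6,-38,0],3],[0.3,[6,-38,0],3],[0.3,[6,-38,0],2],[0.3,[6,-38,0],1],[0.3,[6,-38,0],0],[0.3,[5,-38,0],0],[0.3,[4,-38,0],0],[0.3,[2,-38,0],0],[0.3,[0,-30,0],0],[0.3,[0,-10,0],0],[0.3,[0,0,0],0]]'

```text
t: 54.27
position: [0.4995, -0.2153, 0.1581]
orientation: [-89.3, -12.9, 2.5]
force: [0.1, 0.3, -0.8]
finger_gap: 0.0359
```

Request:
jog_arm --increments '[[0.3,[-2,-9,-12],-2],[0.3,[-2,-8,-22],0],[0.3,[-2,-4,-25],0],[0.3,[-2,-2,-22],0],[0.3,[0,0,0],0]]'

```text
t: 54.68
position: [0.4927, -0.2368, 0.0764]
orientation: [-89.2, -13.2, 0.4]
force: [-1.2, 0.6, -1.2]
finger_gap: 0.0358
```

```bash
python3 dr.py
```

```text
pos [ 0.4927 -0.2368  0.0764] [-89.2 -13.2   0.4] F [-1.2  0.6 -1.2] 0.03577818565564348
drawer purple [492.9 -76.3  73.   12.2   1.2]
drawer purple [ 492.5 -156.5   75.4   11.7    1.3]
drawer purple [ 523.4 -259.    22.6    9.5   -3.7]
lip x 0.5746 lip y -0.0854 -0.0415 front x 0.5322
lip x 0.5736 lip y -0.1619 -0.118 front x 0.4589
lip x 0.4939 lip y -0.2148 -0.2056 front x 0.4622
lip x 0.571 lip y -0.2558 -0.2114 front x 0.518
```

Request:
jog_arm --increments '[[0.3,[1,3,-4],0],[0.3,[-1,0,-10],0],[0.3,[-1,0,-6],0],[0.3,[0,0,0],0]]'

```text
t: 55.07
position: [0.4968, -0.2314, 0.0616]
orientation: [-89.3, -13.6, 0.7]
force: [-0.4, 0.4, -0.8]
finger_gap: 0.036
```

Request:
jog_arm --increments '[[0.3,[-1,-2,-6],0],[0.3,[-2,0,-10],0],[0.3,[-2,0,-6],0],[0.3,[0,0,0],0]]'

```text
t: 55.4
position: [0.4947, -0.2325, 0.0415]
orientation: [-89.4, -13.9, 0.9]
force: [-0.7, 0.1, -0.5]
finger_gap: 0.0355
```

Request:
jog_arm --increments '[[0.3,[-1,0,-6],0],[0.3,[-1,0,-5],0],[0.3,[-1,0,-2],0],[0.3,[0,0,0],0]]'

```text
t: 55.73
position: [0.4927, -0.2328, 0.0283]
orientation: [-89.4, -14.1, 0.9]
force: [-0.3, 0.1, -0.9]
finger_gap: 0.0356
```

Down the last few mm, release, and rise toward the front of the drawer.

Request:
jog_arm --increments '[[0.3,[-1,0,-4],0],[0.3,[0,0,0],0]]'

```text
t: 55.9
position: [0.4933, -0.2332, 0.0251]
orientation: [-89.4, -14.2, 0.9]
force: [-0.1, -0.6, -0.1]
finger_gap: 0.0357
```

Request:
jog_arm --increments '[[0.55,[0,0,0],0],[0.55,[0,0,0],0],[0.55,[0,0,15],0],[0.55,[0,0,30],0],[0.6,[0,10,35],0],[0.6,[0,30,25],0],[0.6,[0,36,0],0],[0.6,[0,38,0],0],[0.4,[0,38,0],0],[0.2,[0,38,0],0],[0,[0,38,0],0],[0,[0,30,0],0]]'

```text
t: 56.9
position: [0.4904, 0.022, 0.1329]
orientation: [-89.3, -14.4, -0.3]
force: [0.2, -0.3, 0.0]
finger_gap: 0.0293
```

```bash
python3 dr.py;  python3 look.py | grep -E "pos|front"
```

```text
pos [0.4904 0.022  0.1329] [-89.3 -14.4  -0.3] F [ 0.2 -0.3  0. ] 0.029292052428074596
drawer purple [524.1 -75.7  12.2   7.   88.4]
drawer purple [ 4.911e+02 -1.557e+02  7.490e+01  1.190e+01  1.000e-01]
drawer purple [ 490.1 -245.9   76.1   12.4    1.4]
lip x 0.5718 lip y -0.0854 -0.0409 front x 0.5294
lip x 0.5713 lip y -0.1618 -0.1174 front x 0.4562
lip x 0.5693 lip y -0.2538 -0.2096 front x 0.4547
pos [0.4904 0.0287 0.1325] [-89.3 -14.4   0.2] F [-0.1  3.7  0.1] T [0.29 0.26 0.05] 0.02548199751228894
front rows [86, 86, 86, 87, 86, 88, 87, 91, 94, 99, 101, 104, 106, 108, 112, 118, 124, 133, 142, 150]
```

Request:
jog_arm --increments '[[0,[-6,-20,0],0.5],[0,[-8,-36,0],0],[0,[-10,-38,0],0],[0,[-12,-38,0],0],[0,[-14,-30,0],0],[0,[-14,-15,0],0],[0,[-12,0,0],0],[0,[-8,0,0],0],[0,[0,0,0],0]]'

```text
t: 57.8
position: [0.3984, -0.175, 0.1334]
orientation: [-89.7, -14.7, -0.4]
force: [-0.5, 0.1, -0.3]
finger_gap: 0.0005
```

```bash
python3 dr.py
python3 - <<'E'
from m import *
import glob
im=cv2.imread(sorted(glob.glob('pics/td*.png'),key=lambda s:int(s[7:-4]))[-1])[:,:,::-1]
for u in (275,345): print(u,im[205:236,u].min(1).tolist())
E
```

```text
pos [ 0.3984 -0.175   0.1334] [-89.7 -14.7  -0.4] F [-0.5  0.1 -0.3] 0.0005189541257741097
drawer purple [490.8 -76.3  74.1  12.3   1.1]
drawer purple [ 4.911e+02 -1.559e+02  7.490e+01  1.190e+01  4.000e-01]
drawer purple [ 490.1 -245.9   76.1   12.3    1.4]
lip x 0.5718 lip y -0.0854 -0.0409 front x 0.5294
lip x 0.5713 lip y -0.1618 -0.1174 front x 0.4562
lip x 0.5693 lip y -0.2537 -0.2096 front x 0.4547
275 [118, 113, 111, 115, 117, 117, 116, 116, 116, 118, 153, 185, 188, 184, 166, 111, 67, 117, 160, 165, 166, 164, 165, 164, 165, 165, 164, 165, 165, 164, 165]
345 [59, 64, 65, 68, 60, 64, 69, 101, 119, 151, 184, 186, 183, 160, 101, 72, 123, 160, 160, 130, 87, 86, 96, 80, 60, 65, 54, 55, 58, 62, 68]
```

Request:
jog_arm --increments '[[0,[4,8,-10],0],[0,[0,8,-22],0],[0,[0,2,-25],0],[0,[0,0,-18],0],[0,[0,0,0],0]]'

```text
t: 58.27
position: [0.4069, -0.1594, 0.0806]
orientation: [-89.6, -14.9, -0.1]
force: [0.9, -0.1, -0.2]
finger_gap: 0.0005
```

Request:
jog_arm --increments '[[0,[1,0,-10],0],[0,[0,0,-14],0],[0,[0,0,-8],0],[0,[0,0,0],0]]'

```text
t: 58.6
position: [0.4097, -0.1625, 0.0526]
orientation: [-89.9, -14.7, -0.0]
force: [0.3, -0.1, 0.1]
finger_gap: 0.0004
```

Request:
jog_arm --increments '[[0,[6,0,0],0],[0,[10,0,0],0],[0,[12,0,0],0],[0,[12,0,0],0],[0,[12,0,0],0]]'

```text
t: 59.02
position: [0.4657, -0.1646, 0.0549]
orientation: [-90.1, -14.8, -0.2]
force: [-1.1, -0.0, 0.1]
finger_gap: 0.001
```

```bash
python3 dr.py
```

```text
pos [ 0.4657 -0.1646  0.0549] [-90.1 -14.8  -0.2] F [-1.1 -0.   0.1] 0.0009657282747626159
drawer purple [521.9 -76.8  73.7  12.3   1. ]
drawer purple [ 521.9 -156.6   74.    11.7    0.8]
drawer purple [ 521.1 -246.6   75.9   12.8    0.9]
lip x 0.5838 lip y -0.0863 -0.0404 front x 0.5613
lip x 0.5827 lip y -0.1624 -0.1153 front x 0.4885
lip x 0.5817 lip y -0.2539 -0.2036 front x 0.486
```

Request:
jog_arm --increments '[[0,[-6,0,0],0],[0,[-3,0,-8],0],[0,[0,0,-6],0],[0,[0,0,0],0]]'

```text
t: 59.4
position: [0.4642, -0.1637, 0.0426]
orientation: [-90.4, -15.2, 0.3]
force: [-0.2, -0.4, -0.3]
finger_gap: 0.0008
```

Request:
jog_arm --increments '[[0,[6,0,0],0],[0,[10,0,0],0],[0,[12,0,-1],0],[0,[12,0,-1],0],[0,[12,0,-1],0],[0,[12,0,-1],0],[0,[8,0,0],0],[0,[4,0,0],0]]'

```text
t: 60.07
position: [0.5481, -0.1636, 0.0389]
orientation: [-90.4, -15.2, 0.3]
force: [-2.3, -0.4, 0.2]
finger_gap: 0.0006
```

Request:
jog_arm --increments '[[0,[4,0,0],0],[0,[4,0,0],0],[0,[4,0,0],0],[0,[3,0,0],0]]'

```text
t: 60.4
position: [0.5642, -0.1638, 0.0384]
orientation: [-90.4, -15.1, 0.3]
force: [-13.5, -0.5, 10.9]
finger_gap: 0.0005
```

Request:
jog_arm --increments '[[0,[3,0,0],0],[0,[3,0,0],0],[0,[3,0,0],0]]'

```text
t: 60.65
position: [0.5636, -0.1636, 0.0361]
orientation: [-90.0, -14.3, 0.1]
force: [-10.0, 0.3, 9.0]
finger_gap: 0.0007
```

Request:
jog_arm --increments '[[0,[-1,0,5],0],[0,[-2,0,15],0],[0,[-4,0,30],0],[0,[-8,5,35],0],[0,[-20,20,20],0],[0,[-20,36,0],0],[0,[-20,38,0],0],[0,[-10,38,0],0],[0,[0,38,0],0],[0,[0,38,0],0],[0,[0,20,0],0],[0,[0,0,0],0]]'

```text
t: 61.65
position: [0.4778, 0.0691, 0.1485]
orientation: [-89.3, -14.7, -0.7]
force: [-0.2, 0.1, 0.6]
finger_gap: 0.0008
```

Run:
```python
from m import *
o=arm.get_obs();print(o['position'],o['force'])
a=snap('scene','sf');b=snap('top','tf')
b0=cv2.imread('pics/t0.png')[:,:,::-1]
for u in (280,300,325,350): print(u,b0[165:198,u].min(1).tolist(),'\n',b[165:198,u].min(1).tolist())
d=cv2.absdiff(b,b0).max(2); 
c=np.hstack([cv2.resize(a,(400,300)),cv2.resize(b[140:260,110:410],(400,160))[:0].reshape(0,400,3) if 0 else cv2.resize(b,(400,300))])
e=np.hstack([cv2.resize(a[120:320,150:450],(400,267),interpolation=cv2.INTER_CUBIC),cv2.resize(b[130:260,240:430],(400,267),interpolation=cv2.INTER_CUBIC)])
cv2.imwrite('pics/final.png',np.vstack([c,e])[:,:,::-1])
```

```text
[0.47782346 0.06912575 0.14848912] [-0.15334862  0.12891633  0.64722065]
280 [126, 127, 128, 127, 125, 105, 68, 81, 130, 166, 181, 180, 175, 134, 60, 46, 57, 112, 156, 160, 158, 160, 160, 159, 158, 158, 158, 158, 159, 158, 159, 159, 160] 
 [126, 126, 127, 127, 124, 104, 72, 124, 175, 181, 177, 137, 58, 45, 49, 80, 129, 156, 159, 159, 159, 157, 159, 159, 159, 158, 158, 159, 160, 158, 159, 159, 159]
300 [127, 127, 127, 126, 122, 99, 67, 92, 145, 179, 181, 177, 142, 71, 48, 47, 66, 119, 155, 159, 159, 160, 158, 153, 158, 159, 125, 132, 156, 159, 160, 160, 160] 
 [127, 126, 127, 125, 122, 102, 109, 158, 179, 180, 173, 134, 60, 46, 54, 103, 147, 158, 160, 158, 158, 146, 146, 155, 133, 136, 156, 158, 158, 158, 158, 158, 158]
325 [123, 122, 125, 124, 112, 79, 62, 92, 142, 178, 180, 177, 136, 59, 44, 51, 94, 141, 157, 159, 160, 157, 143, 135, 158, 151, 142, 158, 160, 159, 160, 160, 160] 
 [123, 122, 123, 123, 112, 84, 125, 176, 180, 177, 139, 66, 44, 45, 64, 119, 154, 159, 159, 159, 158, 151, 160, 159, 128, 135, 159, 159, 159, 160, 159, 158, 160]
350 [124, 125, 124, 122, 103, 65, 71, 127, 169, 179, 179, 155, 96, 52, 45, 55, 112, 154, 159, 160, 161, 159, 160, 159, 159, 159, 159, 159, 159, 159, 159, 160, 159] 
 [124, 123, 123, 122, 103, 82, 133, 175, 181, 177, 137, 61, 44, 51, 94, 140, 157, 159, 160, 159, 159, 158, 159, 158, 158, 158, 158, 159, 159, 158, 158, 159, 158]
```

View pics/final.png

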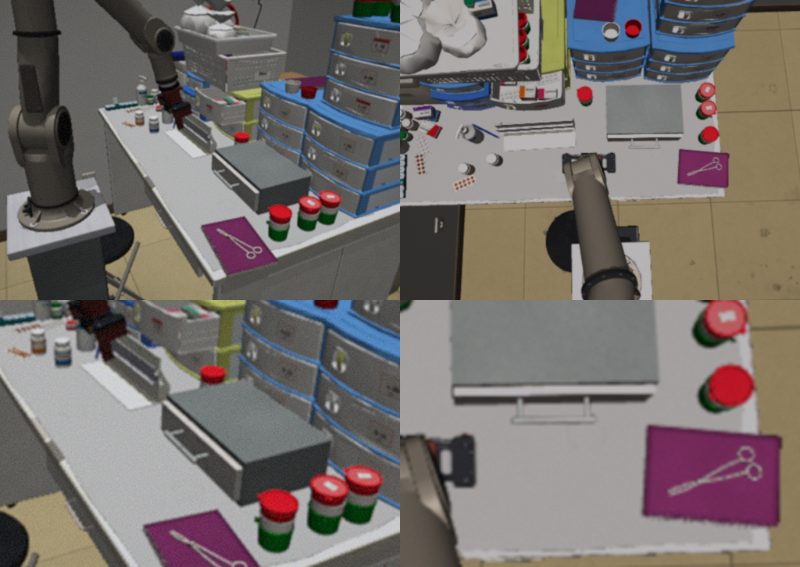

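```bash
python3 -c "
from h import *
print(arm.close_job())"
```

```text
the job is handed in; nothing more can be done
None
```

The job is handed in at about 62 s of robot time; no verdict was reported. I pulled the drawer open by its handle, took all three bins off the rack, and stood them in the drawer. I then put the three cartons in the bins, one to each and on edge, and pushed the drawer home.

**Final checks**
- **Cartons:** just before closing, the camera showed a carton standing in each of the three upright bins.
- **Drawer:** it was pressed against its stop at about 13 N. The last picture shows it shut about 5 mm further in than at the start. I cannot see inside it once shut.
- **Desk:** the last picture shows the bottles and cup stacks still upright, and the rack empty.

**What disagreed or went wrong**
- **Height reading:** the tool height read about 32 mm too low. My first try at hooking the handle passed over the bar without touching it. I measured the offset by touching the desk and corrected for it from then on.
- **Tool tilt:** the tool drifted to about 15° of tilt over the run. It did not affect the grips.
- **Drawer creep:** the drawer slid in by up to about 12 mm while I was placing things. I pushed it back out once with the third bin.
- **Bin tilt on the rack:** I estimated the first bin at about 12° in the gripper afterwards, less than the advised 15°. All three came off with no more than about 6 N of measured force.
- **Force spike:** setting the third bin down gave a brief 25 N through the fingers.

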